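Get the tiara out from behind the pots

ROBOT

A 7-joint arm with a two-finger parallel gripper is mounted at the origin on the work surface. World frame = base frame: x ahead of the robot, y to its left, z up, the work surface at z = 0. Lengths are in m, angles in rad, forces in N, time in s.
With the tool pointing down it reaches from about 0.35 to 0.9 m from the base axis. Payload 8.1 kg.
Tool frame: the origin (TCP) lies between the finger pads, 19 mm behind the fingertips; this is the grasp point; z points along the fingers, y is the line along which they close (so a half turn about z gives the same grasp; the last joint's range is limited). The gripper opens to 85 mm and grips with 20 to 120 N. Pads are 22 mm wide; open, the fingers measure 114 mm over their backs; the gripper's body (76 mm by 85 mm) begins 54 mm behind the grasp point. The pads swing forward as they close: fully open they stand 13 mm farther back than shut.
Start: joints at [-1.204, 0.434, 0.025, 1.573, -0.012, 1.134, -0.075], TCP at [0.283, 0.557, 0.25] pointing down, gripper open.
Joint ranges: [-2.62, 2.62], [-0.44, 2.09], [-1.27, 1.32], [0.08, 2.57], [-1.32, 4.46], [0.12, 2], [-2.74, 2.74]. Speed limits (rad/s): [2.22, 2.22, 3.01, 3.01, 3.14, 3.14, 3.14].

INTERFACE

Orientations are given as a unit quaternion [x, y, z, w].
In Python, from workcell import bot gives the robot as it stands.
- The arm moves only by the tool arm_command, never from a script. Its argument "motion" is a list that holds one entry, the list of rows, each a list of 7 numbers: the turn, a rotation vector about the tool's x, y, z in units of 5 degrees (1.0 is 5 degrees), then the shift along the tool's x, y, z in units of 25 mm (1.0 is 25 mm), then the finger opening in mm, from 0 to 85.4. In form: [[[rx, ry, rz, dx, dy, dz, hand], ...]]. A call has 1 to 5 rows; each row shifts and turns the commanded pose from where the row before left it, along the tool's axes as they then stand; what a row does not reach is not made up. A row lasts 1/12 s, in which the tool goes at most 41.7 mm and 7.16 degrees, less where a joint would pass 70% of its speed; a pose out of reach is approached as far as the arm can. A call is refused whole if a number of a shift passes 1 or a number of a turn 1, either way. A call with a gripper value outside its range is refused whole. The fingers move at their own pace and stop on an object; "newtons" is the grip in N (left out, the last holds). Time passes only in rows, so rows that do not move let the fingers close. It gives the time, the measured TCP pose, the force, the opening and the grip force at its end, in the units of the state.
- bot.sense(): the state, without advancing time (a new reading comes with each control period).
- bot.camera(name): name is "scene" or "top"; returns a dict with "img" (420x560x3 uint8, blue, green, red), "depth" (420x560 float32, m along the optical axis (not along the pixel's ray), 0 where there is no reading), "K" (3x3 intrinsics, pixels), "k1" (the pictures are not rectified: a ray, as slopes to the right and down, at radius r is drawn at 1 + k1 r^2 times it, then the intrinsics apply), "cam_to_world" (4x4, takes a point from camera to world coordinates). Camera axes: x right, y up, looking along -z (the intrinsics and any distortion apply to the point x, -y, -z); pixel columns grow to the right and rows downward; lengths in m; the calibration is good to about 2 mm. A picture is of the moment at which its call begins.
- bot.sign_off(): hands the job in; it is judged then, once.
Trained networks look in a picture, given as the dict that the camera call returned (one of the last four; its "shot" number tells which), for a name from the list of things; names that differ only in an ending like _2 or _b are one class to them, and where a whole thing is asked for, a point or a joint stands for the part that bears it (a point fixed in the world has none). Each returns a list of dicts, best first, with "score" (0 to 1); they miss things now and then, are a little off and sometimes report something else, mostly with a low value. They report only what shows in the picture. A call takes as long as a camera call. They do not tell look-alikes from the thing itself.
- bot.look_for(query, picture): "uv" ([column, row] in pixels, amid what is visible of it).
- bot.regions_of(query, picture): "pixels" (420x560 bool, what is visible of it) and "uv" ([column, row] in pixels, amid what is visible of it).
- bot.spot_point(query, picture): "uv" ([column, row] in pixels: a listed point, or the origin of a listed thing).
The state is a dict: "time": time; "joints": joint angles; "joint_vel": joint speeds; "tau": joint torques, N m; "position": TCP position; "eef_rot": TCP orientation; "ft_force": force on the tool from outside, world axes, zero at the start; "ft_torque": the same for the moment, N m; "finger_gap": finger opening in m; "gripper_force": force on a finger pad.
Only numpy, scipy, OpenCV 4.12 (cv2) and the standard library are available. Lean on these libraries where they do the work, as an engineer would, in place of code of your own. Each camera call takes 0.05 s, during which the arm holds its last target. There are 200 camera calls.

TASK

The tiara is parked half under the low bench shelf with the tin, the spray can and the square bottle standing in its way: stand all three in the metal side tray first, then draw the tiara straight out from under the shelf, lift it and set it down in the middle of the round turntable. After that put the tin, the spray can and the bottle back, each on the very spot where it stood at the start. Keep everything upright, set nothing down with a drop, and leave the varnish jar, the bead bowl and the pliers alone.

Things in the scene. Friction and masses are not known exactly. Their poses are not given: they have to be found in the camera images.
- tiara: Brass tiara, 140 g: horseshoe band 140 mm wide (y), 130 deep (x), front to -x, open to +x. Origin: underside, middle of outline. Grip its flat upright front plate: x -65 to -57 mm, 30 wide (y), 78 high (pearl on top to 95), fingers closing along x, TCP 60 mm up. Band 5 mm thick, straight arms (y +-67, x 5 to 65) 24 high, 40 beside the plate, spikes to 58. Its rear 75 mm start under the shelf
- tin: Round steel tin with a paper band, 60 mm diameter, 75 mm high, about 250 g. Upright; origin at the centre of its underside.
- spraycan: Slim round aluminium spray can with a full-width grey cap, 45 mm diameter, 130 mm high, about 220 g. Upright; origin at the centre of its underside.
- bottle: Square white plastic bottle, 48 x 48 mm, 80 mm high, with a black round screw cap 28 mm across to 100 mm; about 200 g. Upright; origin at the centre of its underside, x and y axes square to its faces.
- shelf: Low plywood bench shelf, fixed. Board 150 mm (x) by 260 (y), underside 62 and top 74 mm above the bench, front edge at x = -75, on side panels 18 mm thick at y = +-121; front and back open. Pin box and bead bin fixed on it, to 109 mm. Origin: bench, under its centre. The tiara has about 20 mm headroom under it, so draw it 80 mm or more along its own -x before lifting. Pots stand in front
- tray: Side tray: flat aluminium tray, fixed, 320 mm (x) by 140 mm (y), floor 4 mm thick, rim 12 mm high and 4 mm thick. Empty at the start. Origin at the centre of its underside. It stands to the left or to the right.
- turntable: Modelling turntable (banding wheel): dark iron foot and round wooden wheel 210 mm across, its flat top 50 mm above the bench; foot fixed, the wheel can turn stiffly on its axis. Origin on the bench under the axis. It stands on the other side from the tray.
- varnish: Bystander: amber glass jar with black lid, 48 mm diameter, 100 mm high, standing at the back of the shelf top. Origin at the centre of its underside.
- bowl: Bystander: white china bowl with beads, 104 mm across, 35 mm high, on the bench at the far left or right. Origin at the centre of its underside.
- pliers: Bystander: small pliers with red handles, 165 mm long, 14 mm high, lying on the bench at the far left or right. Origin on the bench under the pivot, jaws to +x.
There are look-alikes about, which are no part of the job. Leave any pink look-alike of the spraycan alone.

How it is judged:
On the way, in this order (a step that is already met when the one before it is completed fails the run):
1. tin, spray can and bottle all stand upright and let go in the side tray (x of tin in the frame of tray between -0.15 and 0.15 m and y of tin in the frame of tray between -0.062 and 0.062 m and z of tin in the frame of tray between -0 and 0.009 m and angle between each of tin, spraycan, bottle's own z axis and vertical below 0.1 rad and linear speed of each of tin, spraycan, bottle below 0.03 m/s and contact force between the fingers and tin below 0.1 N and x of spraycan in the frame of tray between -0.15 and 0.15 m and y of spraycan in the frame of tray between -0.062 and 0.062 m and z of spraycan in the frame of tray between -0 and 0.009 m and contact force between the fingers and spraycan below 0.1 N and x of bottle in the frame of tray between -0.15 and 0.15 m and y of bottle in the frame of tray between -0.062 and 0.062 m and z of bottle in the frame of tray between -0 and 0.009 m and contact force between the fingers and bottle below 0.1 N), for 0.2 s.
2. the tiara stands let go in the middle of the turntable (horizontal distance between tiara and turntable below 0.015 m and z of tiara in the frame of turntable between 0.045 and 0.055 m and angle between tiara's own z axis and vertical below 0.1 rad and linear speed of tiara below 0.03 m/s and contact force between the fingers and tiara below 0.1 N), for 0.2 s.
At the end, for the whole second after the job is handed in: The tiara stands upright on the turntable's wheel, its origin within 15 mm of the axis; tin, spray can and bottle each stand upright within 15 mm of where they stood at the start; all released and at rest (all of step 2 and distance of each of tin, spraycan, bottle from where it was at the start of the episode below 0.015 m and angle between each of tin, spraycan, bottle's own z axis and vertical below 0.1 rad and linear speed of each of tin, spraycan, bottle below 0.03 m/s and contact force between the fingers and tin below 0.1 N and contact force between the fingers and spraycan below 0.1 N and contact force between the fingers and bottle below 0.1 N); the robot touches nothing.
It fails at once if a pot or the tiara tipped over (more than 0.5 rad) (angle between any of tin, spraycan, bottle, tiara's own z axis and vertical above 0.5 rad).
It fails at once if a pot or the tiara dropped (falling free from more than about 25 mm) ((linear speed of tin above 0.7 m/s and contact force between the fingers and tin below 0.01 N) or (linear speed of spraycan above 0.7 m/s and contact force between the fingers and spraycan below 0.01 N) or (linear speed of bottle above 0.7 m/s and contact force between the fingers and bottle below 0.01 N) or (linear speed of tiara above 0.7 m/s and contact force between the fingers and tiara below 0.01 N)).
It fails at once if varnish jar, bowl or pliers shifted by more than 20 mm (distance of any of varnish, bowl, pliers from where it was at the start of the episode above 0.02 m).
It also fails if it takes over 144 s, if anything falls off the work surface, if the arm or the gripper's body presses on something with over 40 N, if the wrist force passes 120 N, or if a joint passes its speed limit or range.

## Working session

There is one attempt and no reset: what is moved stays moved. The work goes in short steps, Python scripts to look and compute and a tool call to move; the robot and the scene stay as the last step left them, time stands still between calls to the robot, and variables do not carry over. Pictures are saved under pics/ and viewed, at most 14 in all, crops included, and the job is handed in when it is done.

Besides the shell and the picture viewer there is one more tool, called after "Call:" as name([rows], argument=value, ...), one row to a line, values as JSON. arm_command: Moves the arm, as the interface text tells. Its arguments: {"type":"object","properties":{"motion":{"type":"array"},"newtons":{"type":"number"}},"required":["motion"]}

```bash
ls; mkdir -p pics; cat > h.py <<'E'
import numpy as np, cv2
from workcell import bot
from scipy.spatial.transform import Rotation as R
def cloud(p):
    K=p["K"];h,w=p["depth"].shape
    u,v=np.meshgrid(np.arange(w),np.arange(h))
    d=np.array([p["k1"],0,0,0,0],float)
    n=cv2.undistortPoints(np.stack([u,v],-1).reshape(-1,1,2).astype(float),K,d).reshape(h,w,2)
    z=p["depth"]
    c=np.stack([n[...,0]*z,-n[...,1]*z,-z,np.ones_like(z)],-1)
    W=(c@np.array(p["cam_to_world"]).T)[...,:3]
    W[z==0]=np.nan
    return W
E
python3 - <<'E'
from h import *
s=bot.sense();print(s["position"],s["eef_rot"],s["time"])
for c in ["scene","top"]:
    p=bot.camera(c);cv2.imwrite(f"pics/{c}0.png",p["img"]);W=cloud(p)
    print(c,np.round(p["cam_to_world"],3).tolist(),p["K"].tolist(),p["k1"])
    for q in ["tiara","tin","spraycan","bottle","shelf","tray","turntable","varnish","bowl","pliers"]:
        for r in bot.regions_of(q,p)[:3]:
            if r["score"]<.2: continue
            P=W[r["pixels"]];P=P[~np.isnan(P[:,0])]
            if len(P)<5: continue
            top=P[P[:,2]>np.percentile(P[:,2],98)-.006]
            print(q,round(r["score"],2),np.round(r["uv"]),len(P),"med",np.round(np.median(P,0),3),"lo",np.round(np.percentile(P,2,axis=0),3),"hi",np.round(np.percentile(P,98,axis=0),3),"topc",np.round((top.min(0)+top.max(0))/2,3))
E
```

```text
pics
[0.28278844 0.55682525 0.24923534] [ 2.32803775e-01  9.72523411e-01 -7.77999231e-04 -1.11606590e-04] 0.0
scene [[0.36, -0.744, 0.562, 1.172], [0.933, 0.286, -0.219, -0.219], [0.002, 0.603, 0.797, 0.947], [0.0, 0.0, 0.0, 1.0]] [[505.80889883834607, 0.0, 275.95076832035625], [0.0, 505.80889883834607, 217.14935052461934], [0.0, 0.0, 1.0]] 0.06608633090223658
tiara 0.69 [260. 242.] 630 med [ 0.583 -0.035  0.036] lo [ 0.571 -0.077  0.002] hi [0.603 0.009 0.092] topc [ 0.581 -0.034  0.092]
tiara 0.3 [226. 228.] 986 med [ 0.541 -0.091  0.07 ] lo [ 0.499 -0.118  0.006] hi [ 0.555 -0.062  0.077] topc [ 0.524 -0.089  0.076]
tin 0.6 [223. 229.] 953 med [ 0.541 -0.091  0.07 ] lo [ 0.5   -0.117  0.008] hi [ 0.555 -0.062  0.077] topc [ 0.525 -0.089  0.076]
spraycan 0.67 [209. 167.] 956 med [ 0.371 -0.083  0.084] lo [ 0.319 -0.101 -0.   ] hi [ 0.378 -0.059  0.133] topc [ 0.355 -0.08   0.132]
bottle 0.79 [269. 217.] 906 med [0.541 0.01  0.069] lo [ 0.467 -0.01  -0.   ] hi [0.551 0.06  0.101] topc [0.525 0.014 0.1  ]
bottle 0.74 [376. 162.] 4571 med [0.471 0.306 0.051] lo [0.368 0.215 0.04 ] hi 
[... 2229 characters left out ...]
03 0.052] topc [0.463 0.31  0.05 ]
turntable 0.61 [341. 147.] 564 med [ 0.722 -0.128  0.166] lo [ 0.709 -0.15   0.081] hi [ 0.751 -0.108  0.176] topc [ 0.733 -0.132  0.174]
turntable 0.46 [301. 272.] 351 med [ 0.443 -0.039  0.129] lo [ 0.423 -0.059 -0.001] hi [ 0.465 -0.019  0.132] topc [ 0.444 -0.04   0.13 ]
varnish 0.22 [296. 216.] 412 med [ 0.585 -0.037  0.032] lo [ 0.568 -0.103 -0.003] hi [0.631 0.028 0.092] topc [ 0.578 -0.036  0.091]
bowl 0.93 [173. 161.] 1120 med [0.732 0.296 0.018] lo [0.68  0.248 0.001] hi [0.773 0.337 0.035] topc [0.726 0.291 0.033]
pliers 0.85 [395. 146.] 538 med [ 0.779 -0.297  0.011] lo [ 0.695 -0.312 -0.001] hi [ 0.845 -0.259  0.016] topc [ 0.771 -0.285  0.014]
```

```bash
python3 - <<'E'
from h import *
s=cv2.imread("pics/scene0.png")
cv2.imwrite("pics/a.png",cv2.resize(s[90:330,130:450],None,fx=2.5,fy=2.5)[:600,:800])
t=cv2.imread("pics/top0.png"); cv2.imwrite("pics/b.png",cv2.resize(t[180:330,230:430],None,fx=4,fy=4))
C={}
for c in ["scene","top"]:
    p=bot.camera(c);W=cloud(p)
    H=[]
    for q in ["tiara","bottle","tin","turntable","shelf","tray","spraycan"]:
        for r in bot.regions_of(q,p)[:2 if q=="spraycan" else 1]:
            P=W[r["pixels"]];P=P[~np.isnan(P[:,0])]
            z=P[:,2]
            lims={"tiara":(.06,.1),"bottle":(.074,.085),"tin":(.068,.08),"turntable":(.043,.056),"shelf":(.07,.078),"tray":(-.002,.015),"spraycan":(.124,.14)}[q]
            Q=P[(z>lims[0])&(z<lims[1])][:,:2].astype(np.float32)
            if len(Q)<5: continue
            print(c,q,len(Q),[np.round(a,4) for a in cv2.minAreaRect(Q)],"circ",np.round(cv2.minEnclosingCircle(Q)[0],4),round(cv2.minEnclosingCircle(Q)[1],4), "col",np.median(p["img"][r["pixels"]],0))
    for lim in [(.095,.105)]:
        for q in ["bottle"]:
            r=bot.regions_of(q,p)[0];P=W[r["pixels"]];Q=P[(P[:,2]>.095)][:,:2].astype(np.float32);print("cap",cv2.minEnclosingCircle(Q))
E
```

```text
scene tiara 158 [array([ 0.6003, -0.0397]), array([0.0833, 0.06  ]), np.float64(89.8455)] circ [ 0.6139 -0.0398] 0.0438 col [33. 70. 87.]
scene bottle 241 [array([0.5442, 0.0118]), array([0.0535, 0.0829]), np.float64(82.6778)] circ [0.5436 0.0069] 0.0465 col [84. 90. 89.]
scene tin 522 [array([ 0.5252, -0.0885]), array([0.0593, 0.0591]), np.float64(17.7786)] circ [ 0.5249 -0.0884] 0.0312 col [ 88. 107. 112.]
scene turntable 4340 [array([0.4639, 0.3109]), array([0.2027, 0.21  ]), np.float64(55.8839)] circ [0.4661 0.3129] 0.1078 col [ 50.  96. 148.]
scene shelf 5296 [array([ 0.7023, -0.0371]), array([0.261 , 0.1521]), np.float64(89.7716)] circ [ 0.7032 -0.0377] 0.1482 col [ 98. 142. 168.]
scene tray 7925 [array([ 0.4504, -0.32  ]), array([0.1424, 0.338 ]), np.float64(88.3025)] circ [ 0.4562 -0.3194] 0.1754 col [173. 176. 183.]
scene spraycan 270 [array([ 0.4454, -0.0392]), array([0.0442, 0.0442]), np.float64(64.7627)] circ [ 0.4461 -0.0387] 0.0241 col [83. 89. 95.]
scene spraycan 248 [array([ 0.3555, -0.0795]), array([0.044 , 0.0411]), np.float64(3.9117)] circ [ 0.3555 -0.0794] 0.023 c
[... 574 characters left out ...]
 np.float64(2.0615)] circ [0.4615 0.3105] 0.1063 col [ 63. 109. 159.]
top shelf 4265 [array([ 0.7008, -0.0379]), array([0.1484, 0.2583]), np.float64(0.0242)] circ [ 0.7017 -0.0384] 0.1462 col [112. 151. 175.]
top tray 6916 [array([ 0.4563, -0.3208]), array([0.1438, 0.3241]), np.float64(88.0707)] circ [ 0.4574 -0.3205] 0.172 col [183. 186. 192.]
top spraycan 311 [array([ 0.4439, -0.0398]), array([0.0417, 0.0429]), np.float64(63.4538)] circ [ 0.444  -0.0397] 0.0222 col [128. 128. 134.]
top spraycan 300 [array([ 0.3543, -0.0799]), array([0.0411, 0.0398]), np.float64(73.7596)] circ [ 0.3534 -0.0786] 0.022 col [156. 137. 192.]
cap ((0.5248071551322937, 0.014020539820194244), 0.014139164239168167)
```

View pics/a.png

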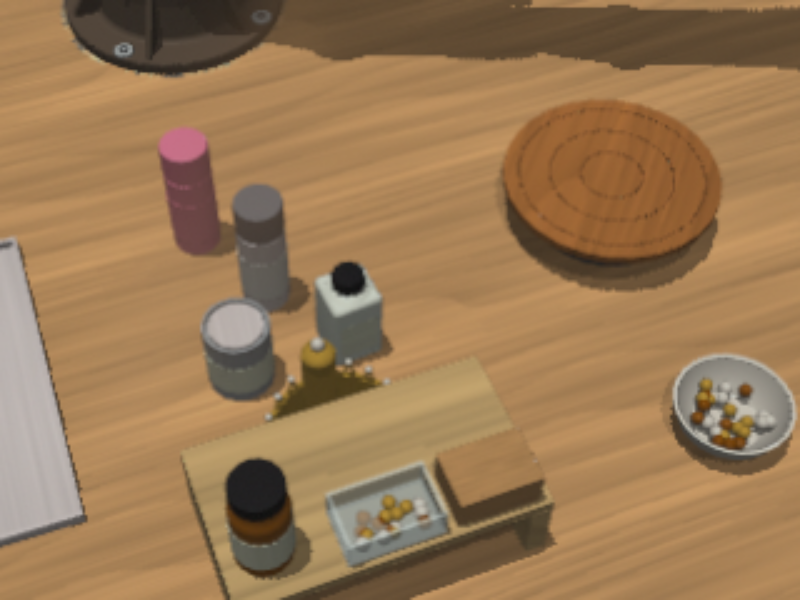

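View pics/b.png

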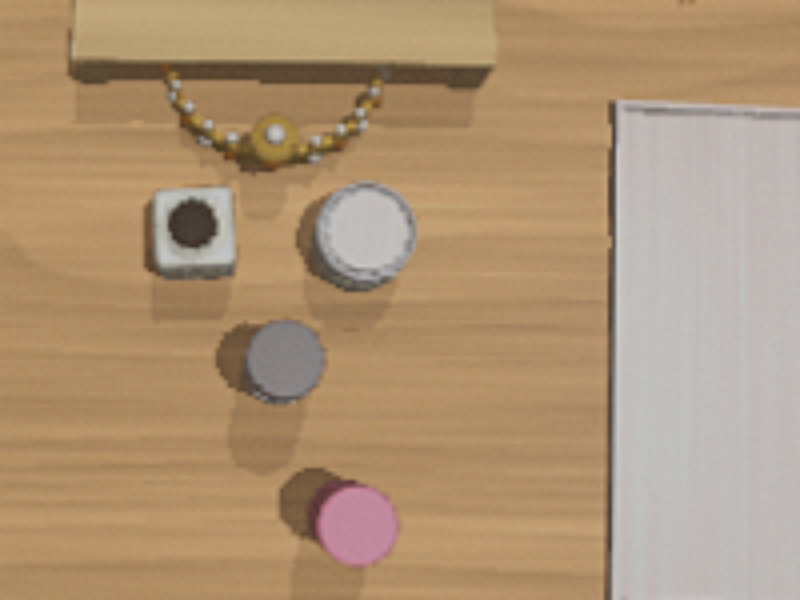

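Spray-can candidates: the grey-capped can at scene px (234,187) and the pink one at (205,165). The enlarged crop shows that the grey one, at about (0.4445, -0.0395), fits the description. The tiara stands under the shelf's front edge with its plate at about (0.576, -0.036). The tray is on the right and the turntable on the left.

```bash
cat >> h.py <<'E'
def plan(tgt,yaw,n=None,start=None):
    """rows (turn rz, dx,dy,dz in units) from sensed pose to tgt with tool y at world yaw (deg)"""
    s=bot.sense()
    p0,R0=(np.array(s["position"]),R.from_quat(s["eef_rot"])) if start is None else start
    y=np.radians(yaw); Y=np.array([np.cos(y),np.sin(y),0]);Z=np.array([0,0,-1.]);X=np.cross(Y,Z)
    R1=R.from_matrix(np.c_[X,Y,Z]); rv=(R0.inv()*R1).as_rotvec(); D=np.array(tgt)-p0
    if n is None: n=int(np.ceil(max(np.abs(D).max()/.025,np.degrees(np.linalg.norm(rv))/5)))or 1
    for i in range(n):
        Ri=R0*R.from_rotvec(rv*i/n)
        print(np.round(np.degrees(rv)/5/n,2).tolist(),np.round(Ri.inv().apply(D/n)/.025,2).tolist())
E
python3 -c "
from h import *
plan([.4445,-.0395,.23],-90)"
```

```text
[0.0, -0.0, 0.99] [-0.53, -0.59, 0.03]
[0.0, -0.0, 0.99] [-0.58, -0.54, 0.03]
[0.0, -0.0, 0.99] [-0.63, -0.49, 0.03]
[0.0, -0.0, 0.99] [-0.67, -0.44, 0.03]
[0.0, -0.0, 0.99] [-0.7, -0.38, 0.03]
[0.0, -0.0, 0.99] [-0.73, -0.31, 0.03]
[0.0, -0.0, 0.99] [-0.76, -0.25, 0.03]
[0.0, -0.0, 0.99] [-0.78, -0.18, 0.03]
[0.0, -0.0, 0.99] [-0.79, -0.12, 0.03]
[0.0, -0.0, 0.99] [-0.8, -0.05, 0.03]
[0.0, -0.0, 0.99] [-0.8, 0.02, 0.03]
[0.0, -0.0, 0.99] [-0.79, 0.09, 0.03]
[0.0, -0.0, 0.99] [-0.78, 0.16, 0.03]
[0.0, -0.0, 0.99] [-0.77, 0.22, 0.03]
[0.0, -0.0, 0.99] [-0.74, 0.29, 0.03]
[0.0, -0.0, 0.99] [-0.72, 0.35, 0.03]
[0.0, -0.0, 0.99] [-0.68, 0.41, 0.03]
[0.0, -0.0, 0.99] [-0.65, 0.47, 0.03]
[0.0, -0.0, 0.99] [-0.6, 0.52, 0.03]
[0.0, -0.0, 0.99] [-0.56, 0.57, 0.03]
[0.0, -0.0, 0.99] [-0.5, 0.62, 0.03]
[0.0, -0.0, 0.99] [-0.45, 0.66, 0.03]
[0.0, -0.0, 0.99] [-0.39, 0.7, 0.03]
[0.0, -0.0, 0.99] [-0.33, 0.73, 0.03]
[0.0, -0.0, 0.99] [-0.27, 0.75, 0.03]
[0.0, -0.0, 0.99] [-0.2, 0.77, 0.03]
[0.0, -0.0, 0.99] [-0.13, 0.79, 0.03]
[0.0, -0.0, 0.99] [-0.06, 0.8, 0.03]
[0.0, -0.0, 0.99] [0.0, 0.8, 0.03]
[0.0, -0.0, 0.99] [0.07, 0.79, 0.03]
[0.0, -0.0, 0.99] [0.14, 0.79, 0.03]
```

Call:
arm_command([
  [[0,0,1,-0.53,-0.59,0,85],[0,0,1,-0.58,-0.54,0,85],[0,0,1,-0.63,-0.49,0,85],[0,0,1,-0.67,-0.44,0,85],[0,0,1,-0.7,-0.38,0,85]],
])

```text
time: 2.42
position: [0.3088, 0.4602, 0.2501]
eef_rot: [0.44, 0.898, 0.0, -0.0]
ft_force: [-0.1, -0.6, -0.3]
finger_gap: 0.0854
gripper_force: 0.0
```

Call:
arm_command([
  [[0,0,1,-0.73,-0.31,0,85],[0,0,1,-0.76,-0.25,0,85],[0,0,1,-0.78,-0.18,0,85],[0,0,1,-0.79,-0.12,0,85],[0,0,1,-0.8,-0.05,0,85]],
])

```text
time: 2.83
position: [0.3343, 0.3637, 0.2502]
eef_rot: [0.624, 0.782, 0.0, -0.0]
ft_force: [0.1, 0.2, 0.0]
finger_gap: 0.0851
gripper_force: 0.0
```

Call:
arm_command([
  [[0,0,1,-0.8,0.02,0,85],[0,0,1,-0.79,0.09,0,85],[0,0,1,-0.78,0.16,0,85],[0,0,1,-0.77,0.22,0,85],[0,0,1,-0.74,0.29,0,85]],
])

```text
time: 3.25
position: [0.3592, 0.2671, 0.2502]
eef_rot: [0.778, 0.628, 0.0, -0.0]
ft_force: [0.5, -0.8, 0.5]
finger_gap: 0.0852
gripper_force: 0.0
```

Call:
arm_command([
  [[0,0,1,-0.72,0.35,0,85],[0,0,1,-0.68,0.41,0,85],[0,0,1,-0.65,0.47,0,85],[0,0,1,-0.6,0.52,0,85],[0,0,1,-0.56,0.57,0,85]],
])

```text
time: 3.67
position: [0.3832, 0.1704, 0.2502]
eef_rot: [0.896, 0.445, 0.0, -0.0]
ft_force: [0.6, -0.1, 1.0]
finger_gap: 0.0852
gripper_force: 0.0
```

Call:
arm_command([
  [[0,0,1,-0.5,0.62,0,85],[0,0,1,-0.45,0.66,0,85],[0,0,1,-0.39,0.7,0,85],[0,0,1,-0.33,0.73,0,85],[0,0,1,-0.27,0.75,0,85]],
])

```text
time: 4.08
position: [0.407, 0.0733, 0.2502]
eef_rot: [0.971, 0.241, 0.0, -0.0]
ft_force: [-0.5, -0.1, -0.0]
finger_gap: 0.0853
gripper_force: 0.0
```

Call:
arm_command([
  [[0,0,1,-0.2,0.77,0,85],[0,0,1,-0.13,0.79,0,85],[0,0,1,-0.06,0.8,0,85],[0,0,1,0,0.8,0,85],[0,0,1,0.07,0.79,0,85]],
])

```text
time: 4.5
position: [0.4302, -0.0238, 0.2503]
eef_rot: [1.0, 0.025, 0.0, -0.0]
ft_force: [0.7, -0.5, -0.1]
finger_gap: 0.085
gripper_force: 0.0
```

Call:
arm_command([
  [[0,0,0.6,0.14,0.79,0,85],[0,0,0,0,0,0,85],[0,0,0,0,0,0,85]],
])

```text
time: 4.75
position: [0.4347, -0.0431, 0.2501]
eef_rot: [1.0, -0.0, 0.0, 0.0]
ft_force: [-0.1, -0.7, -0.3]
finger_gap: 0.0852
gripper_force: 0.0
```

```bash
python3 -c "
from h import *
print(np.round(bot.sense()['joints'],2))
plan([.4445,-.0395,.23],-90)"
```

```text
[-0.7   0.13  0.76  2.05 -0.1   1.   -1.45]
[0.0, -0.0, -0.0] [0.39, -0.14, 0.81]
```

Call:
arm_command([
  [[0,0,0,0.39,-0.14,0.4,85],[0,0,0,0,0,1,85],[0,0,0,0,0,1,85],[0,0,0,0,0,1,85],[0,0,0,0,0,1,85]],
])

```text
time: 5.17
position: [0.4443, -0.0374, 0.1389]
eef_rot: [1.0, 0.002, 0.0, -0.0]
ft_force: [0.6, 0.3, 0.0]
finger_gap: 0.0849
gripper_force: 0.0
```

Call:
arm_command([
  [[0,0,0,0,0,1,85],[0,0,0,0,0,0.5,85],[0,0,0,0,0,0.5,85],[0,0,0,0,0,0,85],[0,0,0,0,0,0,85]],
])

```text
time: 5.58
position: [0.4439, -0.038, 0.0898]
eef_rot: [1.0, 0.001, -0.001, -0.0]
ft_force: [0.9, 0.3, 1.0]
finger_gap: 0.0852
gripper_force: 0.0
```

Call:
arm_command([
  [[0,0,0,0,0,0,60],[0,0,0,0,0,0,50],[0,0,0,0,0,0,40],[0,0,0,0,0,0,35],[0,0,0,0,0,0,35]],
], newtons=30)

```text
time: 6.0
position: [0.445, -0.0383, 0.0908]
eef_rot: [1.0, 0.001, 0.001, -0.001]
ft_force: [-0.6, 2.6, 7.3]
finger_gap: 0.0447
gripper_force: 27.0
```

Call:
arm_command([
  [[0,0,0,0,0,0,35],[0,0,0,0,0,0,35],[0,0,0,0,0,0,35]],
])

```text
time: 6.25
position: [0.445, -0.0382, 0.0908]
eef_rot: [1.0, 0.001, 0.001, -0.001]
ft_force: [-0.2, 1.8, 7.7]
finger_gap: 0.0444
gripper_force: 27.0
```

Call:
arm_command([
  [[0,0,0,0,0,-0.4,35],[0,0,0,0,0,-0.8,35],[0,0,0,0,0,-0.8,35],[0,0,0,0,0.5,0,35],[0,0,0,0,0.77,0,35]],
])

```text
time: 6.67
position: [0.4452, -0.0692, 0.1416]
eef_rot: [1.0, 0.003, 0.001, -0.001]
ft_force: [0.3, -0.2, -3.0]
finger_gap: 0.044
gripper_force: 29.0
```

Call:
arm_command([
  [[0,0,0,0,1,0,35],[0,0,0,0,1,0,35],[0,0,0,0,1,0,35],[0,0,0,0,1,0,35],[0,0,0,0,1,0,35]],
])

```text
time: 7.08
position: [0.4442, -0.1967, 0.1407]
eef_rot: [1.0, 0.001, 0.0, -0.0]
ft_force: [0.4, 0.6, -3.7]
finger_gap: 0.0441
gripper_force: 29.0
```

Call:
arm_command([
  [[0,0,0,-0.2,1,0,35],[0,0,0,-0.4,1,0,35],[0,0,0,-0.8,1,0,35],[0,0,0,-0.8,1,0,35],[0,0,0,-0.6,0.7,0,35]],
])

```text
time: 7.5
position: [0.3726, -0.3154, 0.1408]
eef_rot: [1.0, -0.0, -0.0, 0.001]
ft_force: [-0.4, -0.5, -2.5]
finger_gap: 0.0447
gripper_force: 29.0
```

Call:
arm_command([
  [[0,0,0,-0.4,0.3,0,35],[0,0,0,-0.2,0,0.2,35],[0,0,0,0,0,0.5,35],[0,0,0,0,0,0.5,35],[0,0,0,0,0,0,35]],
])

```text
time: 7.92
position: [0.3595, -0.3184, 0.1083]
eef_rot: [1.0, 0.002, -0.001, -0.001]
ft_force: [-0.6, 0.2, -3.2]
finger_gap: 0.0441
gripper_force: 28.9
```

```bash
python3 -c "
from h import *
print(np.round(bot.sense()['joints'],2))
plan([.36,-.32,.0955],-90,1)"
```

```text
[ 0.13  0.44  0.65  2.12 -0.41  0.71 -0.52]
[-0.03, 0.03, 0.04] [0.02, 0.07, 0.51]
```

Call:
arm_command([
  [[0,0,0,0,0,0.3,35],[0,0,0,0,0,0.16,35],[0,0,0,0,0,0.04,35],[0,0,0,0,0,0,35]],
])

```text
time: 8.25
position: [0.3599, -0.3204, 0.0974]
eef_rot: [1.0, 0.001, -0.0, -0.0]
ft_force: [0.5, 0.0, -2.2]
finger_gap: 0.0445
gripper_force: 29.0
```

Call:
arm_command([
  [[0,0,0,0,0,0.06,35],[0,0,0,0,0,0.04,35],[0,0,0,0,0,0,35]],
])

```text
time: 8.5
position: [0.3598, -0.3207, 0.095]
eef_rot: [1.0, 0.001, 0.0, 0.0]
ft_force: [-0.0, 0.4, -1.9]
finger_gap: 0.0446
gripper_force: 29.0
```

Call:
arm_command([
  [[0,0,0,0,0,0.04,35],[0,0,0,0,0,0.03,35],[0,0,0,0,0,0,35]],
])

```text
time: 8.75
position: [0.36, -0.3209, 0.0948]
eef_rot: [1.0, 0.0, 0.001, -0.0]
ft_force: [-4.4, 5.0, 24.6]
finger_gap: 0.0444
gripper_force: 31.2
```

Call:
arm_command([
  [[0,0,0,0,0,0,50],[0,0,0,0,0,0,60],[0,0,0,0,0,0,70],[0,0,0,0,0,-0.3,70],[0,0,0,0,0,-1,70]],
])

```text
time: 9.17
position: [0.3584, -0.3195, 0.1242]
eef_rot: [1.0, 0.001, -0.002, -0.001]
ft_force: [-1.1, 0.1, -0.0]
finger_gap: 0.0696
gripper_force: 0.0
```

Call:
arm_command([
  [[0,0,0,0,0,-1,70],[0,0,0,0,0,-0.7,70],[0,0,0,0.66,-0.9,0,85],[0,0,0,0.66,-0.9,0,85],[0,0,0,0.66,-0.9,0,85]],
])

```text
time: 9.58
position: [0.4097, -0.2527, 0.1692]
eef_rot: [1.0, -0.0, 0.001, 0.0]
ft_force: [0.5, -0.5, -0.4]
finger_gap: 0.085
gripper_force: 0.0
```

Call:
arm_command([
  [[0,0,0,0.66,-0.9,0,85],[0,0,0,0.66,-0.9,0,85],[0,0,0,0.66,-0.9,0,85],[0,0,0,0.66,-0.9,0,85],[0,0,0,0.66,-0.9,0,85]],
])

```text
time: 10.0
position: [0.4921, -0.1393, 0.1687]
eef_rot: [1.0, 0.001, 0.0, 0.0]
ft_force: [0.7, -0.2, -0.1]
finger_gap: 0.085
gripper_force: 0.0
```

Call:
arm_command([
  [[0,0,0,0.66,-0.9,0,85],[0,0,0,0.6,-0.9,0,85],[0,0,0,0,0,0,85],[0,0,0,0,0,0,85]],
])

```text
time: 10.33
position: [0.5236, -0.094, 0.1684]
eef_rot: [1.0, 0.002, -0.0, 0.0]
ft_force: [0.1, -0.4, -0.2]
finger_gap: 0.0852
gripper_force: 0.0
```

```bash
python3 - <<'E'
from h import *
p=bot.camera("top");W=cloud(p)
for q in ["tin","bottle","spraycan"]:
    for r in bot.regions_of(q,p)[:2]:
        P=W[r["pixels"]];z=np.nanpercentile(P[:,2],95);Q=P[np.abs(P[:,2]-z)<.006]
        if len(Q): print(q,round(r["score"],2),np.round((Q.min(0)+Q.max(0))/2,3))
plan([.525,-.089,.055],-90,1)
E
```

```text
tin 0.45 [0.726 0.29  0.033]
bottle 0.69 [0.464 0.309 0.05 ]
spraycan 0.57 [ 0.359 -0.32   0.133]
[0.0, 0.0, -0.01] [0.11, -0.31, 4.54]
```

Call:
arm_command([
  [[0,0,0,0.06,-0.2,0.5,85],[0,0,0,0,0,1,85],[0,0,0,0,0,1,85],[0,0,0,0,0,1,85],[0,0,0,0,0,0.6,85]],
])

```text
time: 10.95
position: [0.523, -0.0913, 0.0639]
eef_rot: [1.0, -0.0, -0.001, 0.0]
ft_force: [-0.6, -0.4, 0.0]
finger_gap: 0.0851
gripper_force: 0.0
```

Call:
arm_command([
  [[0,0,0,0,0,0.4,85],[0,0,0,0,0,0,85],[0,0,0,0,0,0,72],[0,0,0,0,0,0,60],[0,0,0,0,0,0,50]],
], newtons=30)

```text
time: 11.37
position: [0.5254, -0.0905, 0.0571]
eef_rot: [1.0, 0.001, 0.001, -0.0]
ft_force: [-1.0, 0.4, 4.1]
finger_gap: 0.0591
gripper_force: 31.1
```

Call:
arm_command([
  [[0,0,0,0,0,0,50],[0,0,0,0,0,0,50],[0,0,0,0,0,0,50],[0,0,0,0,0,0,50]],
])

```text
time: 11.7
position: [0.5253, -0.0905, 0.057]
eef_rot: [1.0, 0.001, 0.001, -0.0]
ft_force: [-0.3, 0.5, 6.7]
finger_gap: 0.059
gripper_force: 31.3
```

Call:
arm_command([
  [[0,0,0,0,0,-0.4,50],[0,0,0,0,0,-0.7,50],[0,0,0,0,0.34,-0.5,50],[0,0,0,0,1,0,50],[0,0,0,0.2,1,0,50]],
])

```text
time: 12.12
position: [0.5295, -0.1485, 0.0973]
eef_rot: [1.0, 0.002, 0.001, -0.0]
ft_force: [0.7, 0.0, -2.6]
finger_gap: 0.0588
gripper_force: 33.3
```

Call:
arm_command([
  [[0,0,0,0.2,1,0,50],[0,0,0,0.2,1,0,50],[0,0,0,0.2,1,0,50],[0,0,0,0.2,1,0,50],[0,0,0,0.2,1,0,50]],
])

```text
time: 12.53
position: [0.5547, -0.2752, 0.0967]
eef_rot: [1.0, 0.001, 0.0, 0.0]
ft_force: [0.2, 0.1, -3.2]
finger_gap: 0.0591
gripper_force: 33.3
```

Call:
arm_command([
  [[0,0,0,0,1,0,50],[0,0,0,0,0.7,0,50],[0,0,0,0,0.3,0.4,50],[0,0,0,0,0,0.6,50],[0,0,0,0,0,0.3,50]],
])

```text
time: 12.95
position: [0.554, -0.3233, 0.0618]
eef_rot: [1.0, 0.0, -0.001, -0.001]
ft_force: [-0.2, 0.6, -3.0]
finger_gap: 0.0588
gripper_force: 33.3
```

Call:
arm_command([
  [[0,0,0,0,0,0,50],[0,0,0,0,0,0,50]],
])

```text
time: 13.12
position: [0.5547, -0.3226, 0.0629]
eef_rot: [1.0, 0.001, -0.001, -0.001]
ft_force: [0.5, 0.3, -2.8]
finger_gap: 0.0587
gripper_force: 32.8
```

Call:
arm_command([
  [[0,0,0,0,0,0.05,50],[0,0,0,0,0,0.02,50],[0,0,0,0,0,0,50]],
])

```text
time: 13.37
position: [0.555, -0.3236, 0.0619]
eef_rot: [1.0, 0.001, 0.0, 0.0]
ft_force: [-0.4, 0.1, -2.2]
finger_gap: 0.0587
gripper_force: 32.9
```

Call:
arm_command([
  [[0,0,0,0,0,0.04,50],[0,0,0,0,0,0.02,50],[0,0,0,0,0,0,50]],
])

```text
time: 13.62
position: [0.5551, -0.3238, 0.0607]
eef_rot: [1.0, 0.001, 0.0, -0.0]
ft_force: [-0.3, 2.2, 3.4]
finger_gap: 0.0587
gripper_force: 33.0
```

Call:
arm_command([
  [[0,0,0,0,0,0,62],[0,0,0,0,0,0,75],[0,0,0,0,0,0,80],[0,0,0,0,0,-0.5,80],[0,0,0,0,0,-1,80]],
])

```text
time: 14.03
position: [0.5532, -0.3229, 0.0959]
eef_rot: [1.0, 0.001, -0.002, -0.001]
ft_force: [1.1, 0.1, 0.1]
finger_gap: 0.0803
gripper_force: 0.0
```

Call:
arm_command([
  [[0,0,0,0,0,-1,80],[0,0,0,0,-0.5,-1,85],[0,0,0,-0.2,-1,0,85],[0,0,0,-0.2,-1,0,85],[0,0,0,-0.2,-1,0,85]],
])

```text
time: 14.45
position: [0.5397, -0.2361, 0.149]
eef_rot: [1.0, 0.0, 0.001, 0.0]
ft_force: [1.0, 1.2, -0.0]
finger_gap: 0.0849
gripper_force: 0.0
```

Call:
arm_command([
  [[0,0,0,-0.2,-1,0,85],[0,0,0,-0.2,-1,0,85],[0,0,0,-0.2,-1,0,85],[0,0,0,0,-1,0,85],[0,0,0,0,-1,0,85]],
])

```text
time: 14.87
position: [0.5242, -0.1106, 0.1485]
eef_rot: [1.0, 0.0, 0.0, -0.0]
ft_force: [1.2, -0.3, 0.1]
finger_gap: 0.0848
gripper_force: 0.0
```

Call:
arm_command([
  [[0,0,0,0,-1,0,85],[0,0,0,0,-1,0,85],[0,0,0,0,-1,0,85],[0,0,0,0,-1,0,85],[0,0,0,0,-1,0,85]],
])

```text
time: 15.28
position: [0.5245, 0.0146, 0.1485]
eef_rot: [1.0, 0.0, 0.001, -0.0]
ft_force: [0.1, 0.3, -1.0]
finger_gap: 0.0846
gripper_force: 0.0
```

Call:
arm_command([
  [[0,0,0,0,0,0,85],[0,0,0,0,0,0,85]],
])

```text
time: 15.45
position: [0.5245, 0.015, 0.1481]
eef_rot: [1.0, 0.002, 0.0, -0.0]
ft_force: [-0.4, 0.7, 0.4]
finger_gap: 0.085
gripper_force: 0.0
```

```bash
python3 - <<'E'
from h import *
p=bot.camera("scene");W=cloud(p);cv2.imwrite("pics/c.png",p["img"])
for q in ["tin","bottle","spraycan"]:
    for r in bot.regions_of(q,p)[:2]:
        P=W[r["pixels"]];z=np.nanpercentile(P[:,2],95);Q=P[np.abs(P[:,2]-z)<.006]
        if len(Q): print(q,round(r["score"],2),np.round((Q.min(0)+Q.max(0))/2,3))
plan([.525,.014,.055],-90,1)
E
```

```text
tin 0.73 [ 0.555 -0.322  0.079]
bottle 0.94 [0.525 0.015 0.099]
spraycan 0.96 [ 0.355 -0.08   0.131]
spraycan 0.82 [ 0.36  -0.32   0.135]
[0.0, -0.01, -0.01] [0.02, -0.08, 3.72]
```

Call:
arm_command([
  [[0,0,0,0,0,0.5,85],[0,0,0,0,0,1,85],[0,0,0,0,0,1,85],[0,0,0,0,0,0.8,85],[0,0,0,0,0,0.4,85]],
])

```text
time: 16.07
position: [0.5232, 0.0123, 0.0531]
eef_rot: [1.0, -0.0, -0.001, 0.0]
ft_force: [-0.8, 0.5, 0.3]
finger_gap: 0.0848
gripper_force: 0.0
```

Call:
arm_command([
  [[0,0,0,0,0,0,85],[0,0,0,0,0,0,70],[0,0,0,0,0,0,58],[0,0,0,0,0,0,48],[0,0,0,0,0,0,40]],
], newtons=30)

```text
time: 16.48
position: [0.5253, 0.0136, 0.0564]
eef_rot: [1.0, 0.001, 0.001, -0.0]
ft_force: [-1.3, -0.0, 5.4]
finger_gap: 0.0483
gripper_force: 29.7
```

Call:
arm_command([
  [[0,0,0,0,0,0,40],[0,0,0,0,0,0,40],[0,0,0,0,0,0,40],[0,0,0,0,0,0,40]],
])

```text
time: 16.82
position: [0.5252, 0.0135, 0.0564]
eef_rot: [1.0, 0.001, 0.001, -0.0]
ft_force: [-0.2, -0.1, 5.8]
finger_gap: 0.0483
gripper_force: 29.7
```

Call:
arm_command([
  [[0,0,0,0,0,-0.4,40],[0,0,0,0,0,-0.7,40],[0,0,0,0,0.4,-0.5,40],[0,0,0,-0.5,1,0,40],[0,0,0,-0.5,1,0,40]],
])

```text
time: 17.23
position: [0.5005, -0.0461, 0.0968]
eef_rot: [1.0, 0.002, 0.002, -0.0]
ft_force: [0.3, -1.1, -2.4]
finger_gap: 0.0484
gripper_force: 31.3
```

Call:
arm_command([
  [[0,0,0,-0.5,1,0,40],[0,0,0,-0.5,1,0,40],[0,0,0,-0.5,1,0,40],[0,0,0,-0.26,1,0,40],[0,0,0,0,1,0,40]],
])

```text
time: 17.65
position: [0.4538, -0.1725, 0.096]
eef_rot: [1.0, 0.0, -0.0, -0.0]
ft_force: [0.3, 0.2, -2.0]
finger_gap: 0.0486
gripper_force: 31.3
```

Call:
arm_command([
  [[0,0,0,0,1,0,40],[0,0,0,0,1,0,40],[0,0,0,0,1,0,40],[0,0,0,0,1,0,40],[0,0,0,0,1,0,40]],
])

```text
time: 18.07
position: [0.4558, -0.2978, 0.0962]
eef_rot: [1.0, 0.001, 0.0, 0.0]
ft_force: [0.1, 1.1, -1.5]
finger_gap: 0.0482
gripper_force: 31.3
```

Call:
arm_command([
  [[0,0,0,0,0.7,0,40],[0,0,0,0,0.3,0.4,40],[0,0,0,0,0,0.6,40],[0,0,0,0,0,0.36,40],[0,0,0,0,0,0,40]],
])

```text
time: 18.48
position: [0.4555, -0.3206, 0.0598]
eef_rot: [1.0, 0.001, -0.001, -0.0]
ft_force: [-0.3, -0.6, -0.9]
finger_gap: 0.0482
gripper_force: 31.0
```

Call:
arm_command([
  [[0,0,0,0,0,0,40],[0,0,0,0,0,0,40]],
])

```text
time: 18.65
position: [0.4558, -0.3205, 0.0609]
eef_rot: [1.0, 0.001, -0.0, -0.0]
ft_force: [-0.4, 0.5, -1.5]
finger_gap: 0.0479
gripper_force: 31.0
```

Call:
arm_command([
  [[0,0,0,0,0,0.03,40],[0,0,0,0,0,0.02,40],[0,0,0,0,0,0,40]],
])

```text
time: 18.9
position: [0.4559, -0.3213, 0.0598]
eef_rot: [1.0, 0.001, 0.0, -0.0]
ft_force: [-0.6, -0.4, -1.7]
finger_gap: 0.0479
gripper_force: 31.0
```

Call:
arm_command([
  [[0,0,0,0,0,0.03,40],[0,0,0,0,0,0.02,40],[0,0,0,0,0,0,40]],
])

```text
time: 19.15
position: [0.4559, -0.3215, 0.0592]
eef_rot: [1.0, 0.001, 0.0, -0.0]
ft_force: [-1.3, 2.8, 8.4]
finger_gap: 0.0478
gripper_force: 32.0
```

Call:
arm_command([
  [[0,0,0,0,0,0,52],[0,0,0,0,0,0,64],[0,0,0,0,0,0,75],[0,0,0,0,0,-0.5,75],[0,0,0,0,0,-1,75]],
])

```text
time: 19.57
position: [0.4543, -0.3206, 0.0948]
eef_rot: [1.0, 0.001, -0.002, -0.001]
ft_force: [-0.0, -0.3, 0.7]
finger_gap: 0.0746
gripper_force: 0.0
```

Call:
arm_command([
  [[0,0,0,0,0,-1,75],[0,0,0,0,0,-1,75],[0,0,0,0,0,-1,75],[0,0,0,0,0,0,60],[0,0,0,0,0,0,45]],
])

```text
time: 19.98
position: [0.4565, -0.3222, 0.1731]
eef_rot: [1.0, 0.001, 0.002, 0.001]
ft_force: [-0.3, 0.5, 0.6]
finger_gap: 0.0527
gripper_force: 0.0
```

```bash
python3 - <<'E'
from h import *
for c in ["top","scene"]:
    p=bot.camera(c);W=cloud(p)
    for q in ["tin","bottle","spraycan","tiara"]:
        for r in bot.regions_of(q,p)[:1]:
            P=W[r["pixels"]];z=np.nanpercentile(P[:,2],95);Q=P[np.abs(P[:,2]-z)<.006]
            if len(Q): print(c,q,round(r["score"],2),np.round((Q.min(0)+Q.max(0))/2,3))
            if q=="tiara":
                for a,b in [(.06,.08),(.086,.1),(.028,.045)]:
                    Q=P[(P[:,2]>a)&(P[:,2]<b)&(P[:,0]<.61)]
                    print(a,len(Q),np.round(Q.min(0),4),np.round(Q.max(0),4),np.round(np.median(Q,0),4))
                m=r["pixels"]
                ys,xs=np.where(m);print(xs.min(),xs.max(),ys.min(),ys.max())
    if c=="top": cv2.imwrite("pics/d1.png",cv2.resize(p["img"][180:280,240:440],None,fx=4,fy=4))
plan([.576,-.036,.17],0)
E
```

```text
top tin 0.73 [ 0.554 -0.322  0.078]
top bottle 0.67 [ 0.445 -0.321  0.101]
top spraycan 0.93 [ 0.359 -0.32   0.134]
top tiara 0.95 [ 0.578 -0.034  0.084]
0.06 35 [ 0.5664 -0.0599  0.0607] [ 0.5939 -0.0205  0.08  ] [ 0.5757 -0.0325  0.0777]
0.086 21 [ 0.5738 -0.0393  0.0862] [ 0.5832 -0.0276  0.0981] [ 0.5784 -0.0344  0.0922]
0.028 93 [ 0.5748 -0.0945  0.0281] [0.6096 0.0246 0.0443] [ 0.5868 -0.0237  0.0354]
270 326 196 222
scene tin 0.85 [ 0.554 -0.321  0.079]
scene spraycan 0.93 [ 0.354 -0.079  0.131]
scene tiara 0.88 [ 0.581 -0.033  0.084]
0.06 59 [ 0.568  -0.0485  0.0601] [ 0.5941 -0.019   0.0799] [ 0.5832 -0.0402  0.0773]
0.086 28 [ 0.5725 -0.0432  0.086 ] [ 0.5858 -0.0251  0.0977] [ 0.5811 -0.0346  0.0928]
0.028 208 [ 0.5769 -0.0872  0.0282] [0.6065 0.0167 0.045 ] [ 0.5842 -0.0339  0.0362]
237 282 225 258
[-0.0, 0.0, -1.0] [0.27, -0.63, 0.0]
[-0.0, 0.0, -1.0] [0.32, -0.61, 0.0]
[-0.0, 0.0, -1.0] [0.37, -0.58, 0.0]
[-0.0, 0.0, -1.0] [0.42, -0.54, 0.0]
[-0.0, 0.0, -1.0] [0.47, -0.5, 0.0]
[-0.0, 0.0, -1.0] [0.51, -0.46, 0.0]
[-0.0, 0.0, -1.0] [0.55, -0.42, 0.0]
[-0.0, 0.0, -1.0] [0.58, -0.37, 0.0]
[-0.0, 0.0, -1.0] [0.61, -0.31, 0.0]
[-0.0, 0.0, -1.0] [0.64, -0.26, 0.0]
[-0.0, 0.0, -1.0] [0.66, -0.2, 0.0]
[-0.0, 0.0, -1.0] [0.67, -0.14, 0.0]
[-0.0, 0.0, -1.0] [0.68, -0.09, 0.0]
[-0.0, 0.0, -1.0] [0.69, -0.03, 0.0]
[-0.0, 0.0, -1.0] [0.69, 0.03, 0.0]
[-0.0, 0.0, -1.0] [0.68, 0.09, 0.0]
[-0.0, 0.0, -1.0] [0.67, 0.15, 0.0]
[-0.0, 0.0, -1.0] [0.66, 0.21, 0.0]
```

View pics/d1.png

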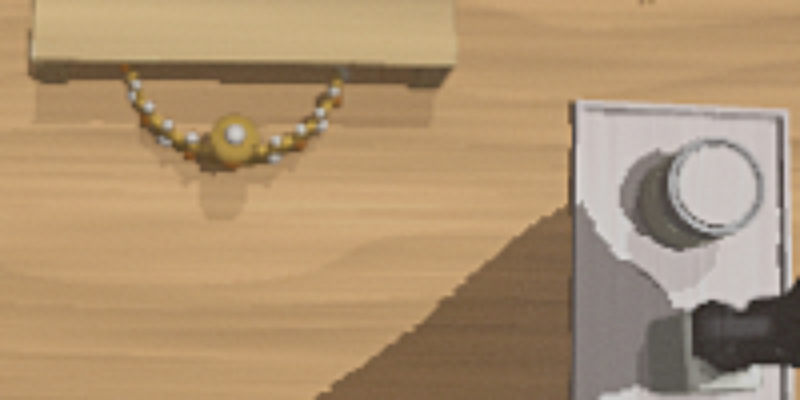

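Call:
arm_command([
  [[0,0,-1,0.27,-0.63,0,40],[0,0,-1,0.32,-0.61,0,40],[0,0,-1,0.37,-0.58,0,40],[0,0,-1,0.42,-0.54,0,40],[0,0,-1,0.47,-0.5,0,40]],
])

```text
time: 20.9
position: [0.4892, -0.2418, 0.1709]
eef_rot: [0.976, 0.219, -0.0, -0.0]
ft_force: [-0.4, -0.7, -0.6]
finger_gap: 0.0398
gripper_force: 0.0
```

Call:
arm_command([
  [[0,0,-1,0.51,-0.46,0,40],[0,0,-1,0.55,-0.42,0,40],[0,0,-1,0.58,-0.37,0,40],[0,0,-1,0.61,-0.31,0,40],[0,0,-1,0.64,-0.26,0,40]],
])

```text
time: 21.32
position: [0.5225, -0.1624, 0.1709]
eef_rot: [0.905, 0.425, -0.0, -0.0]
ft_force: [0.1, -0.3, -0.2]
finger_gap: 0.0399
gripper_force: 0.0
```

Call:
arm_command([
  [[0,0,-1,0.66,-0.2,0,40],[0,0,-1,0.67,-0.14,0,40],[0,0,-1,0.68,-0.09,0,40],[0,0,-1,0.69,-0.03,0,40],[0,0,-1,0.69,0.03,0,40]],
])

```text
time: 21.73
position: [0.5557, -0.083, 0.1709]
eef_rot: [0.792, 0.611, -0.0, -0.0]
ft_force: [0.1, 0.5, -0.9]
finger_gap: 0.0399
gripper_force: 0.0
```

Call:
arm_command([
  [[0,0,-1,0.68,0.09,0,40],[0,0,-1,0.67,0.15,0,40],[0,0,-1,0.66,0.21,0,40],[0,0,0,0,0,0,40],[0,0,0,0,0,0,40]],
])

```text
time: 22.15
position: [0.5753, -0.0353, 0.1707]
eef_rot: [0.706, 0.708, -0.0, -0.0]
ft_force: [-0.9, 0.2, 0.4]
finger_gap: 0.0402
gripper_force: 0.0
```

```bash
python3 -c "
from h import *
s=bot.sense();print(np.round(s['joints'],2),s['position'],s['finger_gap'])
plan([.578,-.0345,.062],0,1)"
```

```text
[-0.17  0.43  0.18  1.8  -0.1   0.91  0.06] [ 0.57528234 -0.03533777  0.17072929] 0.04019713080589825
[-0.0, -0.0, 0.02] [0.03, 0.11, 4.35]
```

Call:
arm_command([
  [[0,0,0,0.03,0.1,0.5,40],[0,0,0,0,0,0.8,40],[0,0,0,0,0,0.6,40],[0,0,0,0,0,0.6,40],[0,0,0,0,0,0.5,40]],
])

```text
time: 22.57
position: [0.5767, -0.0368, 0.0941]
eef_rot: [0.708, 0.706, -0.001, -0.0]
ft_force: [-0.7, -0.6, 0.7]
finger_gap: 0.0399
gripper_force: 0.0
```

Call:
arm_command([
  [[0,0,0,0,0,0.5,40],[0,0,0,0,0,0.4,40],[0,0,0,0,0,0.38,40],[0,0,0,0,0,0,40],[0,0,0,0,0,0,40]],
])

```text
time: 22.98
position: [0.5774, -0.0357, 0.0635]
eef_rot: [0.707, 0.707, -0.0, -0.0]
ft_force: [-0.3, -0.5, 0.6]
finger_gap: 0.0404
gripper_force: 0.0
```

```bash
python3 -c "
from h import *
p=bot.camera('scene');cv2.imwrite('pics/e.png',cv2.resize(p['img'][170:290,180:340],None,fx=5,fy=5))
print(bot.sense()['position'],bot.sense()['ft_force'])"
```

```text
[ 0.5778224  -0.03559891  0.06414311] [ 0.01027645 -0.44111744  0.36220327]
```

View pics/e.png

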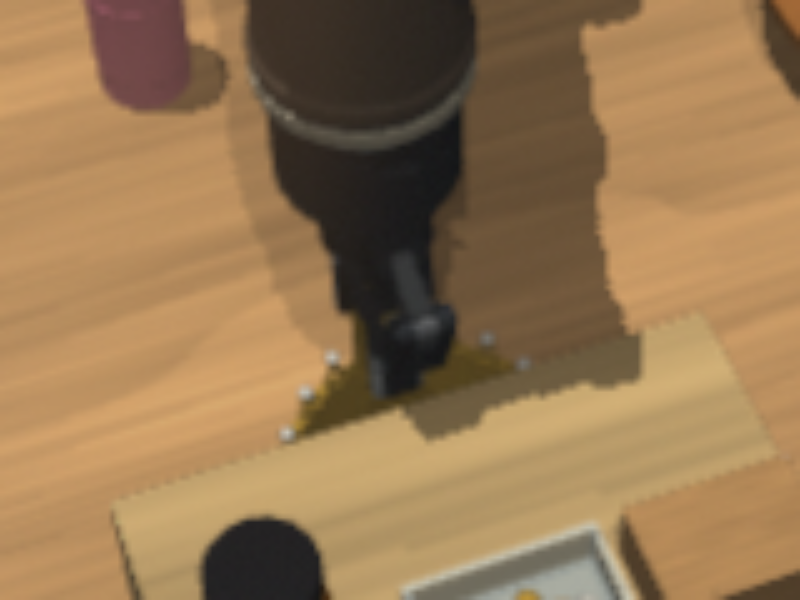

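The rear finger stands at about crop px (400,350), behind the plate and clear of the shelf edge, so I'm closing.

Call:
arm_command([
  [[0,0,0,0,0,0,30],[0,0,0,0,0,0,20],[0,0,0,0,0,0,12],[0,0,0,0,0,0,4],[0,0,0,0,0,0,2]],
], newtons=40)

```text
time: 23.45
position: [0.5784, -0.0353, 0.0646]
eef_rot: [0.707, 0.708, 0.001, 0.001]
ft_force: [-0.1, 0.2, 4.1]
finger_gap: 0.0071
gripper_force: 41.9
```

Call:
arm_command([
  [[0,0,0,0,0,0,2],[0,0,0,0,0,0,2],[0,0,0,0,0,0,2],[0,0,0,0,0,0,2]],
])

```text
time: 23.78
position: [0.5784, -0.0352, 0.0646]
eef_rot: [0.707, 0.708, 0.001, 0.0]
ft_force: [0.2, 0.4, 5.8]
finger_gap: 0.0069
gripper_force: 42.2
```

Call:
arm_command([
  [[0,0,0,0,0,-0.06,2],[0,0,0,0,0,-0.06,2],[0,0,0,0,-0.3,0,2],[0,0,0,0,-0.5,0,2],[0,0,0,0,-0.6,0,2]],
])

```text
time: 24.2
position: [0.5419, -0.0353, 0.0667]
eef_rot: [0.707, 0.708, -0.0, -0.0]
ft_force: [0.9, -0.5, -1.3]
finger_gap: 0.0072
gripper_force: 41.2
```

Call:
arm_command([
  [[0,0,0,0,-0.6,0,2],[0,0,0,0,-0.6,0,2],[0,0,0,0,-0.6,0,2],[0,0,0,0,-0.5,0,2],[0,0,0,0,-0.3,0,2]],
])

```text
time: 24.62
position: [0.4751, -0.0355, 0.0667]
eef_rot: [0.707, 0.708, -0.001, -0.001]
ft_force: [-0.7, -1.0, -1.8]
finger_gap: 0.0074
gripper_force: 41.2
```

Call:
arm_command([
  [[0,0,0,0,0,-0.3,2],[0,0,0,0,0,-0.6,2],[0,0,0,0,0,-0.8,2],[0,0,0,0,0,-0.8,2],[0,0,0,0,0,-0.8,2]],
])

```text
time: 25.03
position: [0.4782, -0.0355, 0.151]
eef_rot: [0.707, 0.708, 0.0, 0.0]
ft_force: [0.4, 0.8, -1.6]
finger_gap: 0.0074
gripper_force: 41.1
```

```bash
python3 - <<'E'
from h import *
s=bot.sense();print(s["position"],s["ft_force"],s["finger_gap"])
T=s["position"]
for c in ["top","scene"]:
    p=bot.camera(c);W=cloud(p)
    for r in bot.regions_of("tiara",p)[:1]:
        P=W[r["pixels"]];P=P[~np.isnan(P[:,0])];print(r["score"],len(P))
        P=P[(P[:,2]>T[2]-.08)]
        print(np.round(np.percentile(P,1,axis=0)-T,4),np.round(np.percentile(P,99,axis=0)-T,4))
    m=bot.regions_of("tiara",p)[0]["pixels"];ys,xs=np.where(m)
    if c=="top":cv2.imwrite("pics/f.png",cv2.resize(p["img"][160:310,200:400],None,fx=4,fy=4))
    Q=P-T; Q=Q[(Q[:,0]>.06)]
    L=Q[Q[:,1]>.02];Rr=Q[Q[:,1]<-.02]
    for A in (L,Rr):
        if len(A)>5: print(c,len(A),"x-y fit",np.polyfit(A[:,0],A[:,1],1),np.median(A,0),"end x",A[:,0].max(),"z slope",np.polyfit(A[:,0],A[:,2],1)[0])
E
```

```text
[ 0.47822602 -0.03547103  0.15098286] [ 0.36930564  0.77318321 -1.62249669] 0.0074323968105794854
0.38 6
[ 0.11    0.0691 -0.0499] [ 0.1174  0.072  -0.0401]
top 6 x-y fit [0.19190901 0.04822857] [ 0.11442761  0.06929945 -0.04194866] end x 0.1174896978932885 z slope -0.690873255117955
0.66 1239
[ 0.0016 -0.069  -0.0636] [ 0.1264  0.0714 -0.0107]
scene 153 x-y fit [-0.00082158  0.068604  ] [ 0.09520079  0.06772142 -0.04375899] end x 0.12794694325424655 z slope -0.019612293594566888
scene 118 x-y fit [ 0.00027988 -0.06642482] [ 0.09273751 -0.06671028 -0.04108645] end x 0.1284024580220064 z slope -0.02242610376890993
```

View pics/f.png

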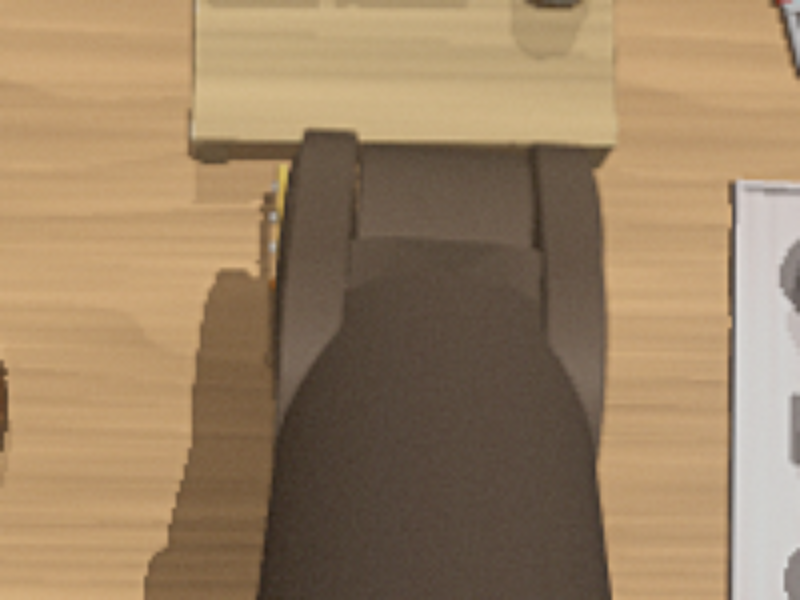

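Call:
arm_command([
  [[0,0,0,0.4,0,0,2],[0,0,0,0.8,-0.2,0,2],[0,0,0,1,-0.3,0,2],[0,0,0,1,-0.3,0,2],[0,0,0,1,-0.3,0,2]],
])

```text
time: 25.75
position: [0.4491, 0.0711, 0.1487]
eef_rot: [0.707, 0.708, -0.001, -0.0]
ft_force: [1.8, -0.2, -2.0]
finger_gap: 0.0073
gripper_force: 41.2
```

Call:
arm_command([
  [[0,0,0,1,-0.3,0,2],[0,0,0,1,-0.3,0,2],[0,0,0,1,-0.3,0,2],[0,0,0,1,-0.3,0,2],[0,0,0,1,-0.3,0,2]],
])

```text
time: 26.17
position: [0.4111, 0.1962, 0.1488]
eef_rot: [0.706, 0.708, -0.001, -0.0]
ft_force: [0.7, -0.5, -1.2]
finger_gap: 0.0075
gripper_force: 41.2
```

Call:
arm_command([
  [[0,0,0,1,-0.3,0,2],[0,0,0,1,-0.17,0,2],[0,0,0,1,0,0,2],[0,0,0,1,0,0,2],[0,0,0,0.6,0,0,2]],
])

```text
time: 26.58
position: [0.3992, 0.3129, 0.1488]
eef_rot: [0.706, 0.709, -0.0, -0.001]
ft_force: [0.4, 0.8, -2.3]
finger_gap: 0.0072
gripper_force: 41.2
```

Call:
arm_command([
  [[0,0,0,0,0,0.4,2],[0,0,0,0,0,0.5,2],[0,0,0,0,0,0.2,2],[0,0,0,0,0,0,2],[0,0,0,0,0,0,2]],
])

```text
time: 27.0
position: [0.4003, 0.3086, 0.1216]
eef_rot: [0.707, 0.707, -0.001, 0.0]
ft_force: [0.5, 0.1, -0.5]
finger_gap: 0.0074
gripper_force: 41.1
```

```bash
python3 - <<'E'
from h import *
s=bot.sense();print(s["position"],s["ft_force"],s["finger_gap"])
p=bot.camera("scene");W=cloud(p)
r=bot.regions_of("tiara",p)[0];P=W[r["pixels"]];P=P[~np.isnan(P[:,0])];P=P[P[:,2]>.058]
print(r["score"],np.round(np.percentile(P,1,axis=0),4),np.round(np.percentile(P,99,axis=0),4))
cv2.imwrite('pics/g.png',cv2.resize(p['img'][80:230,300:500],None,fx=4,fy=4))
plan([.4015,.310,.1165],0,1)
E
```

```text
[0.40031337 0.30859015 0.12160267] [ 0.47609051  0.05808187 -0.54322723] 0.007418348305793646
0.91 [0.4001 0.2401 0.0602] [0.5252 0.3787 0.1058]
[0.0, -0.0, 0.01] [0.03, 0.03, 0.23]
```

View pics/g.png

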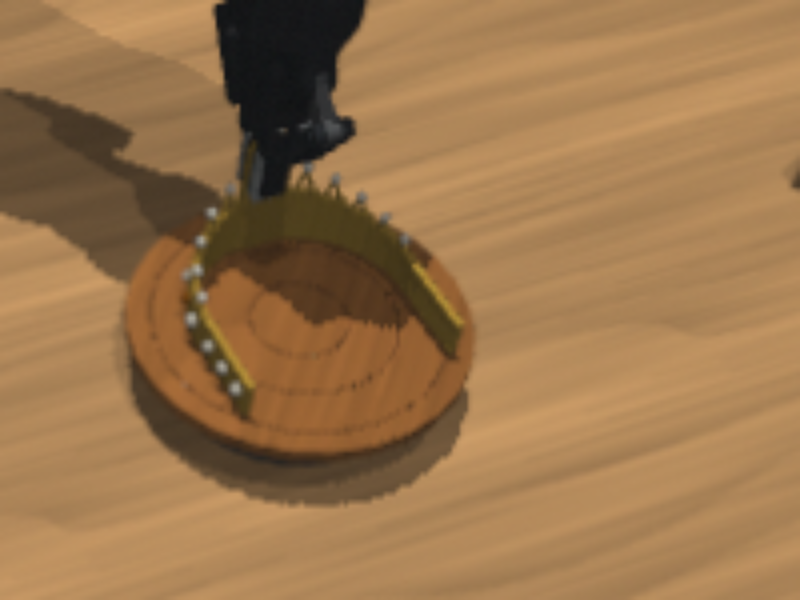

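The tiara is level above the wheel, with its centre at about crop px (315,310), close to the inner ring's centre at (300,318). Lowering gently.

Call:
arm_command([
  [[0,0,0,0.03,0.03,0.1,2],[0,0,0,0,0,0.08,2],[0,0,0,0,0,0,2],[0,0,0,0,0,0,2]],
])

```text
time: 27.43
position: [0.4012, 0.3102, 0.1175]
eef_rot: [0.707, 0.708, -0.0, -0.0]
ft_force: [-0.4, -0.2, -1.3]
finger_gap: 0.0072
gripper_force: 41.1
```

Call:
arm_command([
  [[0,0,0,0,0,0.03,2],[0,0,0,0,0,0.02,2],[0,0,0,0,0,0,2]],
])

```text
time: 27.68
position: [0.4012, 0.3102, 0.1162]
eef_rot: [0.707, 0.708, -0.0, -0.0]
ft_force: [0.2, -0.2, -1.3]
finger_gap: 0.0076
gripper_force: 41.1
```

Call:
arm_command([
  [[0,0,0,0,0,0.04,2],[0,0,0,0,0,0.02,2],[0,0,0,0,0,0,2]],
])

```text
time: 27.93
position: [0.4012, 0.3102, 0.1147]
eef_rot: [0.707, 0.708, -0.0, -0.0]
ft_force: [0.6, -0.0, -1.1]
finger_gap: 0.0077
gripper_force: 41.4
```

Call:
arm_command([
  [[0,0,0,0,0,0.04,2],[0,0,0,0,0,0,2],[0,0,0,0,0,0,2]],
])

```text
time: 28.18
position: [0.4013, 0.3104, 0.1145]
eef_rot: [0.707, 0.708, 0.0, -0.0]
ft_force: [-2.3, -1.4, 8.9]
finger_gap: 0.0073
gripper_force: 43.0
```

Call:
arm_command([
  [[0,0,0,0,0,0,12],[0,0,0,0,0,0,20],[0,0,0,0,0,0,30],[0,0,0,0,0,-0.2,30],[0,0,0,0,0,-0.6,30]],
])

```text
time: 28.6
position: [0.4003, 0.3094, 0.1326]
eef_rot: [0.707, 0.708, -0.002, -0.0]
ft_force: [-0.1, -0.5, -0.2]
finger_gap: 0.0302
gripper_force: 0.0
```

Call:
arm_command([
  [[0,0,0,0,0,-1,30],[0,0,0,0,0,-1,30],[0,0,0,0,0,-1,30],[0,0,0,0,0,-0.4,40],[0,0,0,0,0,0,60]],
])

```text
time: 29.02
position: [0.4024, 0.3112, 0.2213]
eef_rot: [0.707, 0.708, 0.002, 0.0]
ft_force: [0.7, -0.1, -1.0]
finger_gap: 0.0508
gripper_force: 0.0
```

```bash
python3 - <<'E'
from h import *
s=bot.sense();print(s["position"],s["ft_force"],s["finger_gap"])
for c in ["scene","top"]:
    p=bot.camera(c);W=cloud(p)
    r=bot.regions_of("tiara",p)[0];P=W[r["pixels"]];P=P[~np.isnan(P[:,0])];P=P[P[:,2]>.06]
    print(c,r["score"],np.round(np.percentile(P,1,axis=0),4),np.round(np.percentile(P,99,axis=0),4))
    for q in ["tin","bottle","spraycan","turntable"]:
        for r in bot.regions_of(q,p)[:1]:
            P=W[r["pixels"]];z=np.nanpercentile(P[:,2],95);Q=P[np.abs(P[:,2]-z)<.006]
            if len(Q): print(c,q,round(r["score"],2),np.round((Q.min(0)+Q.max(0))/2,3))
plan([.456,-.321,.18],-90)
E
```

```text
[0.40235071 0.31121116 0.221335  ] [ 0.69301371 -0.09708754 -1.03405722] 0.05083684916980901
scene 0.79 [0.3969 0.2422 0.0605] [0.5254 0.3828 0.1396]
scene tin 0.76 [ 0.555 -0.322  0.079]
scene bottle 0.75 [ 0.457 -0.321  0.103]
scene spraycan 0.98 [ 0.359 -0.32   0.134]
scene turntable 0.93 [0.465 0.312 0.053]
top 0.66 [0.3883 0.2405 0.0604] [0.524  0.3814 0.1419]
top tin 0.68 [ 0.554 -0.323  0.079]
top bottle 0.79 [ 0.455 -0.322  0.104]
top spraycan 0.9 [ 0.359 -0.321  0.134]
top turntable 0.85 [0.463 0.307 0.05 ]
[0.0, 0.0, 0.69] [-0.97, 0.08, 0.06]
[0.0, 0.0, 0.69] [-0.96, 0.14, 0.06]
[0.0, 0.0, 0.69] [-0.95, 0.2, 0.06]
[0.0, 0.0, 0.69] [-0.94, 0.26, 0.06]
[0.0, 0.0, 0.69] [-0.92, 0.31, 0.06]
[0.0, 0.0, 0.69] [-0.9, 0.37, 0.06]
[0.0, 0.0, 0.69] [-0.88, 0.42, 0.06]
[0.0, 0.0, 0.69] [-0.85, 0.47, 0.06]
[0.0, 0.0, 0.69] [-0.82, 0.53, 0.06]
[0.0, 0.0, 0.69] [-0.79, 0.57, 0.06]
[0.0, 0.0, 0.69] [-0.75, 0.62, 0.06]
[0.0, 0.0, 0.69] [-0.71, 0.66, 0.06]
[0.0, 0.0, 0.69] [-0.67, 0.71, 0.06]
[0.0, 0.0, 0.69] [-0.63, 0.75, 0.06]
[0.0, 0.0, 0.69] [-0.58, 0.78, 0.06]
[0.0, 0.0, 0.69] [-0.53, 0.82, 0.06]
[0.0, 0.0, 0.69] [-0.48, 0.85, 0.06]
[0.0, 0.0, 0.69] [-0.43, 0.87, 0.06]
[0.0, 0.0, 0.69] [-0.38, 0.9, 0.06]
[0.0, 0.0, 0.69] [-0.32, 0.92, 0.06]
[0.0, 0.0, 0.69] [-0.27, 0.94, 0.06]
[0.0, 0.0, 0.69] [-0.21, 0.95, 0.06]
[0.0, 0.0, 0.69] [-0.15, 0.96, 0.06]
[0.0, 0.0, 0.69] [-0.09, 0.97, 0.06]
[0.0, 0.0, 0.69] [-0.03, 0.97, 0.06]
[0.0, 0.0, 0.69] [0.03, 0.97, 0.06]
```

Call:
arm_command([
  [[0,0,0.7,-0.97,0.08,0,85],[0,0,0.7,-0.96,0.14,0,85],[0,0,0.7,-0.95,0.2,0,85],[0,0,0.7,-0.94,0.26,0,85],[0,0,0.7,-0.92,0.31,0,85]],
])

```text
time: 30.03
position: [0.4116, 0.1874, 0.2188]
eef_rot: [0.807, 0.59, 0.0, -0.0]
ft_force: [0.5, -0.4, 0.0]
finger_gap: 0.0849
gripper_force: 0.0
```

Call:
arm_command([
  [[0,0,0.7,-0.9,0.37,0,85],[0,0,0.7,-0.88,0.42,0,85],[0,0,0.7,-0.85,0.47,0,85],[0,0,0.7,-0.82,0.53,0,85],[0,0,0.7,-0.79,0.57,0,85]],
])

```text
time: 30.45
position: [0.4213, 0.066, 0.2189]
eef_rot: [0.888, 0.46, 0.0, -0.0]
ft_force: [0.4, -0.1, 0.7]
finger_gap: 0.085
gripper_force: 0.0
```

Call:
arm_command([
  [[0,0,0.7,-0.75,0.62,0,85],[0,0,0.7,-0.71,0.66,0,85],[0,0,0.7,-0.67,0.71,0,85],[0,0,0.7,-0.63,0.75,0,85],[0,0,0.7,-0.58,0.78,0,85]],
])

```text
time: 30.87
position: [0.4308, -0.0554, 0.2189]
eef_rot: [0.947, 0.32, 0.0, -0.0]
ft_force: [-0.3, 0.2, 0.5]
finger_gap: 0.0849
gripper_force: 0.0
```

Call:
arm_command([
  [[0,0,0.7,-0.53,0.82,0,85],[0,0,0.7,-0.48,0.85,0,85],[0,0,0.7,-0.43,0.87,0,85],[0,0,0.7,-0.38,0.9,0,85],[0,0,0.7,-0.32,0.92,0,85]],
])

```text
time: 31.28
position: [0.4401, -0.1768, 0.2189]
eef_rot: [0.985, 0.172, 0.0, -0.0]
ft_force: [1.0, 0.8, 0.3]
finger_gap: 0.0849
gripper_force: 0.0
```

Call:
arm_command([
  [[0,0,0.7,-0.27,0.94,0,85],[0,0,0.7,-0.21,0.95,0,85],[0,0,0.7,-0.15,0.96,0,85],[0,0,0.7,-0.09,0.97,0,85],[0,0,0.7,-0.03,0.97,0,85]],
])

```text
time: 31.7
position: [0.4489, -0.2981, 0.2188]
eef_rot: [1.0, 0.02, 0.0, -0.0]
ft_force: [0.7, -0.5, 0.3]
finger_gap: 0.0845
gripper_force: 0.0
```

Call:
arm_command([
  [[0,0,0.5,0.03,0.97,0,85],[0,0,0,0,0,0,85],[0,0,0,0,0,0,85]],
])

```text
time: 31.95
position: [0.4504, -0.3222, 0.2187]
eef_rot: [1.0, -0.001, -0.0, 0.0]
ft_force: [0.2, -0.1, 0.1]
finger_gap: 0.0852
gripper_force: 0.0
```

```bash
python3 -c "
from h import *
plan([.456,-.3215,.0592],-90,1)"
```

```text
[0.01, 0.0, -0.02] [0.23, -0.03, 6.38]
```

Call:
arm_command([
  [[0,0,0,0.23,-0.03,0.4,85],[0,0,0,0,0,1,85],[0,0,0,0,0,1,85],[0,0,0,0,0,1,85],[0,0,0,0,0,1,85]],
])

```text
time: 32.37
position: [0.4575, -0.3179, 0.1071]
eef_rot: [1.0, 0.002, 0.0, -0.001]
ft_force: [0.2, 1.0, 0.7]
finger_gap: 0.085
gripper_force: 0.0
```

Call:
arm_command([
  [[0,0,0,0,0,0.9,85],[0,0,0,0,0,0.6,85],[0,0,0,0,0,0.44,85],[0,0,0,0,0,0,85],[0,0,0,0,0,0,85]],
])

```text
time: 32.78
position: [0.4572, -0.3191, 0.06]
eef_rot: [1.0, 0.001, -0.0, -0.0]
ft_force: [0.2, 0.1, 1.4]
finger_gap: 0.085
gripper_force: 0.0
```

Call:
arm_command([
  [[0,0,0,0,0,0,70],[0,0,0,0,0,0,58],[0,0,0,0,0,0,48],[0,0,0,0,0,0,40],[0,0,0,0,0,0,40]],
], newtons=30)

```text
time: 33.2
position: [0.4578, -0.3202, 0.0613]
eef_rot: [1.0, 0.001, 0.001, 0.0]
ft_force: [-0.9, 0.8, 5.6]
finger_gap: 0.0477
gripper_force: 32.1
```

Call:
arm_command([
  [[0,0,0,0,0,0,40],[0,0,0,0,0,0,40],[0,0,0,0,0,0,40]],
])

```text
time: 33.45
position: [0.4578, -0.3201, 0.0613]
eef_rot: [1.0, 0.001, 0.001, 0.0]
ft_force: [-0.4, 1.0, 6.2]
finger_gap: 0.0475
gripper_force: 32.1
```

Call:
arm_command([
  [[0,0,0,0,0,-0.4,40],[0,0,0,0,0,-0.7,40],[0,0,0,0,-0.37,-0.5,40],[0,0,0,0,-1,0,40],[0,0,0,0,-1,0,40]],
])

```text
time: 33.87
position: [0.4573, -0.2613, 0.1018]
eef_rot: [1.0, -0.0, 0.001, 0.001]
ft_force: [0.7, 1.6, -1.8]
finger_gap: 0.0474
gripper_force: 31.6
```

Call:
arm_command([
  [[0,0,0,0,-1,0,40],[0,0,0,0,-1,0,40],[0,0,0,0.27,-1,0,40],[0,0,0,0.5,-1,0,40],[0,0,0,0.5,-1,0,40]],
])

```text
time: 34.28
position: [0.4886, -0.1343, 0.1011]
eef_rot: [1.0, 0.0, 0.0, -0.0]
ft_force: [0.1, -0.3, -2.0]
finger_gap: 0.0476
gripper_force: 31.6
```

Call:
arm_command([
  [[0,0,0,0.5,-1,0,40],[0,0,0,0.5,-1,0,40],[0,0,0,0.5,-1,0,40],[0,0,0,0,-1,0,40],[0,0,0,0,-1,0,40]],
])

```text
time: 34.7
position: [0.5266, -0.0091, 0.101]
eef_rot: [1.0, 0.001, 0.0, -0.0]
ft_force: [-0.5, 0.2, -1.2]
finger_gap: 0.0476
gripper_force: 31.6
```

Call:
arm_command([
  [[0,0,0,0,-0.7,0,40],[0,0,0,0,-0.3,0.4,40],[0,0,0,0,0,0.7,40],[0,0,0,0,0,0.4,40],[0,0,0,0,0,0,40]],
])

```text
time: 35.12
position: [0.5244, 0.0138, 0.061]
eef_rot: [1.0, 0.0, -0.002, 0.0]
ft_force: [0.2, -0.7, -2.5]
finger_gap: 0.0478
gripper_force: 31.5
```

Call:
arm_command([
  [[0,0,0,0,0,0,40],[0,0,0,0,0,0,40]],
])

```text
time: 35.28
position: [0.5261, 0.0134, 0.0632]
eef_rot: [1.0, -0.0, 0.0, 0.0]
ft_force: [-0.0, -0.6, -1.2]
finger_gap: 0.0481
gripper_force: 31.5
```

```bash
python3 -c "
from h import *
plan([.527,.014,.0573],-90,1)"
```

```text
[0.0, -0.0, -0.0] [0.04, -0.02, 0.23]
```

Call:
arm_command([
  [[0,0,0,0.04,-0.02,0.1,40],[0,0,0,0,0,0.08,40],[0,0,0,0,0,0,40],[0,0,0,0,0,0,40]],
])

```text
time: 35.62
position: [0.527, 0.0149, 0.0583]
eef_rot: [1.0, 0.001, 0.0, -0.0]
ft_force: [-0.1, 0.6, -1.0]
finger_gap: 0.0478
gripper_force: 31.5
```

Call:
arm_command([
  [[0,0,0,0,0,0.05,40],[0,0,0,0,0,0,40],[0,0,0,0,0,0,40]],
])

```text
time: 35.87
position: [0.5271, 0.015, 0.0573]
eef_rot: [1.0, 0.001, 0.0, -0.0]
ft_force: [-1.1, 0.1, 2.4]
finger_gap: 0.0479
gripper_force: 31.8
```

Call:
arm_command([
  [[0,0,0,0,0,0,52],[0,0,0,0,0,0,64],[0,0,0,0,0,0,75],[0,0,0,0,0,-0.5,75],[0,0,0,0,0,-1,75]],
])

```text
time: 36.28
position: [0.5252, 0.015, 0.0929]
eef_rot: [1.0, 0.001, -0.002, 0.0]
ft_force: [-0.3, 0.3, -0.0]
finger_gap: 0.075
gripper_force: 0.0
```

Call:
arm_command([
  [[0,0,0,0,0,-1,75],[0,0,0,0,0.5,-1,85],[0,0,0,0.1,1,0,85],[0,0,0,0.2,1,0,85],[0,0,0,0.2,1,0,85]],
])

```text
time: 36.7
position: [0.5399, -0.0729, 0.1451]
eef_rot: [1.0, 0.001, 0.001, -0.0]
ft_force: [0.9, -0.2, -0.1]
finger_gap: 0.0851
gripper_force: 0.0
```

Call:
arm_command([
  [[0,0,0,0.2,1,0,85],[0,0,0,0.2,1,0,85],[0,0,0,0.2,1,0,85],[0,0,0,0,1,0,85],[0,0,0,0,1,0,85]],
])

```text
time: 37.12
position: [0.5548, -0.1986, 0.1444]
eef_rot: [1.0, 0.001, -0.0, 0.0]
ft_force: [0.9, -0.2, -1.2]
finger_gap: 0.0846
gripper_force: 0.0
```

Call:
arm_command([
  [[0,0,0,0,1,0,85],[0,0,0,0,1,0,85],[0,0,0,0,1,0,85],[0,0,0,0,1,0,85],[0,0,0,0,1,0,85]],
])

```text
time: 37.53
position: [0.5547, -0.3235, 0.1443]
eef_rot: [1.0, 0.001, -0.0, -0.0]
ft_force: [0.3, -0.8, 0.2]
finger_gap: 0.085
gripper_force: 0.0
```

Call:
arm_command([
  [[0,0,0,0,0,0,85],[0,0,0,0,0,0,85]],
])

```text
time: 37.7
position: [0.5541, -0.3243, 0.1444]
eef_rot: [1.0, -0.001, -0.0, 0.0]
ft_force: [-0.1, 0.6, -0.2]
finger_gap: 0.0848
gripper_force: 0.0
```

```bash
python3 - <<'E'
from h import *
for c in ["scene","top"]:
    p=bot.camera(c);W=cloud(p)
    for q in ["bottle","tin"]:
        for r in bot.regions_of(q,p)[:1]:
            P=W[r["pixels"]];z=np.nanpercentile(P[:,2],95);Q=P[np.abs(P[:,2]-z)<.006]
            if len(Q): print(c,q,round(r["score"],2),np.round((Q.min(0)+Q.max(0))/2,3))
plan([.5547,-.323,.061],-90,1)
E
```

```text
scene bottle 0.63 [0.525 0.014 0.099]
scene tin 0.93 [ 0.555 -0.322  0.079]
top bottle 0.92 [0.524 0.012 0.099]
top tin 0.62 [ 0.546 -0.311  0.078]
[-0.01, -0.0, 0.04] [-0.02, 0.08, 3.34]
```

Bottle is back. Now the tin.

Call:
arm_command([
  [[0,0,0,0,-0.03,0.5,85],[0,0,0,0,0,1,85],[0,0,0,0,0,0.9,85],[0,0,0,0,0,0.6,85],[0,0,0,0,0,0.34,85]],
])

```text
time: 38.42
position: [0.5538, -0.3202, 0.0582]
eef_rot: [1.0, 0.001, -0.001, -0.001]
ft_force: [-0.4, 1.2, -0.1]
finger_gap: 0.0849
gripper_force: 0.0
```

Call:
arm_command([
  [[0,0,0,0,0,0,85],[0,0,0,0,0,0,72],[0,0,0,0,0,0,60],[0,0,0,0,0,0,50],[0,0,0,0,0,0,50]],
], newtons=30)

```text
time: 38.83
position: [0.5556, -0.3223, 0.0623]
eef_rot: [1.0, 0.001, 0.001, 0.001]
ft_force: [0.3, -0.6, 4.6]
finger_gap: 0.0589
gripper_force: 32.3
```

Call:
arm_command([
  [[0,0,0,0,0,0,50],[0,0,0,0,0,0,50],[0,0,0,0,0,0,50],[0,0,0,0,0,0,50]],
])

```text
time: 39.17
position: [0.5556, -0.3223, 0.0623]
eef_rot: [1.0, 0.001, 0.001, 0.001]
ft_force: [-0.7, 0.1, 6.8]
finger_gap: 0.0584
gripper_force: 32.3
```

Call:
arm_command([
  [[0,0,0,0,0,-0.4,50],[0,0,0,0,0,-0.7,50],[0,0,0,0,-0.31,-0.5,50],[0,0,0,0,-1,0,50],[0,0,0,-0.2,-1,0,50]],
])

```text
time: 39.58
position: [0.5509, -0.2641, 0.1026]
eef_rot: [1.0, 0.0, 0.001, 0.001]
ft_force: [0.9, 1.0, -3.2]
finger_gap: 0.059
gripper_force: 33.3
```

Call:
arm_command([
  [[0,0,0,-0.2,-1,0,50],[0,0,0,-0.2,-1,0,50],[0,0,0,-0.2,-1,0,50],[0,0,0,-0.2,-1,0,50],[0,0,0,-0.2,-1,0,50]],
])

```text
time: 40.0
position: [0.5242, -0.137, 0.1016]
eef_rot: [1.0, 0.001, 0.0, -0.0]
ft_force: [-0.2, 0.2, -1.7]
finger_gap: 0.0586
gripper_force: 33.3
```

Call:
arm_command([
  [[0,0,0,0,-1,0,50],[0,0,0,0,-0.7,0,50],[0,0,0,0,-0.3,0.4,50],[0,0,0,0,0,0.7,50],[0,0,0,0,0,0.35,50]],
])

```text
time: 40.42
position: [0.5241, -0.0878, 0.0637]
eef_rot: [1.0, 0.002, -0.0, -0.0]
ft_force: [-0.4, -1.0, -3.1]
finger_gap: 0.0587
gripper_force: 33.3
```

Call:
arm_command([
  [[0,0,0,0,0,0,50],[0,0,0,0,0,0,50],[0,0,0,0,0,0,50]],
])

```text
time: 40.67
position: [0.5247, -0.0899, 0.0652]
eef_rot: [1.0, -0.0, 0.0, 0.0]
ft_force: [-0.4, -1.0, -3.2]
finger_gap: 0.0585
gripper_force: 33.3
```

```bash
python3 -c "
from h import *
plan([.5256,-.0895,.0583],-90,1)"
```

```text
[0.0, -0.0, -0.0] [0.04, -0.02, 0.28]
```

Call:
arm_command([
  [[0,0,0,0.04,-0.02,0.15,50],[0,0,0,0,0,0.08,50],[0,0,0,0,0,0,50],[0,0,0,0,0,0,50]],
])

```text
time: 41.0
position: [0.5256, -0.0886, 0.059]
eef_rot: [1.0, 0.001, 0.0, -0.0]
ft_force: [0.5, -0.1, -2.0]
finger_gap: 0.0586
gripper_force: 33.3
```

Call:
arm_command([
  [[0,0,0,0,0,0.05,50],[0,0,0,0,0,0,50],[0,0,0,0,0,0,50]],
])

```text
time: 41.25
position: [0.5258, -0.0887, 0.0582]
eef_rot: [1.0, 0.001, 0.0, -0.0]
ft_force: [-1.8, -0.8, 4.4]
finger_gap: 0.0591
gripper_force: 33.3
```

Call:
arm_command([
  [[0,0,0,0,0,0,62],[0,0,0,0,0,0,72],[0,0,0,0,0,0,80],[0,0,0,0,0,-0.5,80],[0,0,0,0,0,-1,80]],
])

```text
time: 41.67
position: [0.5239, -0.088, 0.0936]
eef_rot: [1.0, 0.001, -0.002, -0.0]
ft_force: [0.3, 0.6, 0.3]
finger_gap: 0.0801
gripper_force: 0.0
```

Call:
arm_command([
  [[0,0,0,0,0,-1,80],[0,0,0,0,0,-1,85],[0,0,0,0,0.28,-1,85],[0,0,0,-0.65,0.9,0,85],[0,0,0,-0.65,0.9,0,85]],
])

```text
time: 42.08
position: [0.4945, -0.1403, 0.1717]
eef_rot: [1.0, 0.002, 0.002, 0.0]
ft_force: [0.3, -1.2, -0.5]
finger_gap: 0.085
gripper_force: 0.0
```

Call:
arm_command([
  [[0,0,0,-0.65,0.9,0,85],[0,0,0,-0.65,0.9,0,85],[0,0,0,-0.65,0.9,0,85],[0,0,0,-0.65,0.9,0,85],[0,0,0,-0.65,0.9,0,85]],
])

```text
time: 42.5
position: [0.4112, -0.254, 0.1703]
eef_rot: [1.0, 0.001, 0.0, -0.0]
ft_force: [-0.4, -1.1, 0.3]
finger_gap: 0.0848
gripper_force: 0.0
```

Call:
arm_command([
  [[0,0,0,-0.7,0.9,0,85],[0,0,0,-0.7,0.9,0,85],[0,0,0,-0.7,0.9,0,85],[0,0,0,0,0,0,85],[0,0,0,0,0,0,85]],
])

```text
time: 42.92
position: [0.3585, -0.322, 0.1704]
eef_rot: [1.0, -0.001, 0.0, 0.0]
ft_force: [0.7, 1.4, 0.1]
finger_gap: 0.085
gripper_force: 0.0
```

```bash
python3 -c "
from h import *
plan([.3598,-.3205,.0948],-90,1)"
```

```text
[0.0, -0.0, -0.03] [0.05, -0.06, 3.02]
```

Call:
arm_command([
  [[0,0,0,0.05,-0.06,0.5,85],[0,0,0,0,0,0.8,85],[0,0,0,0,0,0.8,85],[0,0,0,0,0,0.6,85],[0,0,0,0,0,0.32,85]],
])

```text
time: 43.33
position: [0.3611, -0.3175, 0.0931]
eef_rot: [1.0, 0.002, -0.001, -0.001]
ft_force: [0.0, -0.3, 0.1]
finger_gap: 0.0852
gripper_force: 0.0
```

Call:
arm_command([
  [[0,0,0,0,0,0,85],[0,0,0,0,0,0,70],[0,0,0,0,0,0,58],[0,0,0,0,0,0,45],[0,0,0,0,0,0,35]],
], newtons=30)

```text
time: 43.75
position: [0.3617, -0.3198, 0.0957]
eef_rot: [1.0, 0.001, 0.001, 0.001]
ft_force: [0.4, 0.6, 3.8]
finger_gap: 0.045
gripper_force: 26.0
```

Call:
arm_command([
  [[0,0,0,0,0,0,35],[0,0,0,0,0,0,35],[0,0,0,0,0,0,35],[0,0,0,0,0,0,35]],
])

```text
time: 44.08
position: [0.3617, -0.3198, 0.0957]
eef_rot: [1.0, 0.001, 0.001, 0.0]
ft_force: [-0.2, 0.3, 6.9]
finger_gap: 0.0443
gripper_force: 26.4
```

Call:
arm_command([
  [[0,0,0,0,0,-0.4,35],[0,0,0,0,0,-0.8,35],[0,0,0,0.4,0,-0.8,35],[0,0,0,0.8,-0.23,0,35],[0,0,0,0.8,-0.6,0,35]],
])

```text
time: 44.5
position: [0.4114, -0.3005, 0.147]
eef_rot: [1.0, -0.001, 0.001, 0.001]
ft_force: [-0.1, -0.8, -2.8]
finger_gap: 0.0445
gripper_force: 26.9
```

Call:
arm_command([
  [[0,0,0,0.8,-1,0,35],[0,0,0,0.6,-1,0,35],[0,0,0,0,-1,0,35],[0,0,0,0,-1,0,35],[0,0,0,0,-1,0,35]],
])

```text
time: 44.92
position: [0.4454, -0.172, 0.1452]
eef_rot: [1.0, 0.001, -0.0, -0.0]
ft_force: [0.4, 0.2, -2.8]
finger_gap: 0.0444
gripper_force: 26.9
```

Call:
arm_command([
  [[0,0,0,0,-1,0,35],[0,0,0,0,-1,0,35],[0,0,0,0,-1,0,35],[0,0,0,0,-1,0,35],[0,0,0,0,-0.8,0,35]],
])

```text
time: 45.33
position: [0.445, -0.0514, 0.1452]
eef_rot: [1.0, 0.001, -0.0, -0.0]
ft_force: [0.9, 0.5, -2.9]
finger_gap: 0.0447
gripper_force: 26.9
```

Call:
arm_command([
  [[0,0,0,0,-0.6,0,35],[0,0,0,0,0,0.6,35],[0,0,0,0,0,0.8,35],[0,0,0,0,0,0.45,35],[0,0,0,0,0,0,35]],
])

```text
time: 45.75
position: [0.444, -0.038, 0.0973]
eef_rot: [1.0, 0.001, -0.002, 0.0]
ft_force: [-0.4, 0.1, -2.5]
finger_gap: 0.0444
gripper_force: 26.9
```

Call:
arm_command([
  [[0,0,0,0,0,0,35],[0,0,0,0,0,0,35]],
])

```text
time: 45.92
position: [0.4458, -0.0385, 0.0993]
eef_rot: [1.0, 0.0, 0.0, -0.0]
ft_force: [0.5, 0.3, -2.4]
finger_gap: 0.0447
gripper_force: 27.0
```

```bash
python3 -c "
from h import *
plan([.4465,-.039,.0917],-90,1)"
```

```text
[-0.0, -0.01, 0.01] [0.03, 0.02, 0.31]
```

Call:
arm_command([
  [[0,0,0,0.03,0.02,0.17,35],[0,0,0,0,0,0.08,35],[0,0,0,0,0,0,35],[0,0,0,0,0,0,35]],
])

```text
time: 46.25
position: [0.4462, -0.0389, 0.0923]
eef_rot: [1.0, 0.001, -0.0, -0.0]
ft_force: [-0.5, 0.1, -2.8]
finger_gap: 0.0444
gripper_force: 27.0
```

Call:
arm_command([
  [[0,0,0,0,0,0.05,35],[0,0,0,0,0,0,35],[0,0,0,0,0,0,35]],
])

```text
time: 46.5
position: [0.4468, -0.0391, 0.0917]
eef_rot: [1.0, 0.001, 0.001, -0.0]
ft_force: [-2.1, -0.9, 8.5]
finger_gap: 0.0444
gripper_force: 28.0
```

Call:
arm_command([
  [[0,0,0,0,0,0,50],[0,0,0,0,0,0,60],[0,0,0,0,0,0,70],[0,0,0,0,0,-0.4,70],[0,0,0,0,0,-0.8,70]],
])

```text
time: 46.92
position: [0.4449, -0.0389, 0.1205]
eef_rot: [1.0, 0.001, -0.002, 0.0]
ft_force: [-0.5, 0.5, 0.5]
finger_gap: 0.0699
gripper_force: 0.0
```

Call:
arm_command([
  [[0,0,0,0,0,-1,70],[0,0,0,0,0,-1,70],[0,0,0,0,0,-1,70],[0,0,0,0,0,-1,70],[0,0,0,0,0,0,70]],
])

```text
time: 47.33
position: [0.4484, -0.0395, 0.2253]
eef_rot: [1.0, 0.0, 0.003, -0.001]
ft_force: [1.7, -0.9, -0.3]
finger_gap: 0.0697
gripper_force: 0.0
```

Call:
arm_command([
  [[0,0,0,-0.5,1,0,70],[0,0,0,-0.5,1,0,70],[0,0,0,-0.5,1,0,70],[0,0,0,-0.5,1,0,70],[0,0,0,-0.5,1,0,70]],
])

```text
time: 47.75
position: [0.3829, -0.165, 0.2212]
eef_rot: [1.0, 0.001, 0.0, -0.0]
ft_force: [0.3, -0.2, 0.5]
finger_gap: 0.0699
gripper_force: 0.0
```

Call:
arm_command([
  [[0,0,0,0,1,0,70],[0,0,0,0,1,0,70],[0,0,0,0,0,0,70],[0,0,0,0,0,0,70],[0,0,0,0,0,0,70]],
])

```text
time: 48.17
position: [0.3837, -0.2134, 0.2208]
eef_rot: [1.0, 0.0, -0.0, -0.0]
ft_force: [0.2, 0.5, 0.6]
finger_gap: 0.07
gripper_force: 0.0
```

```bash
python3 - <<'E'
from h import *
s=bot.sense();print(s["position"],s["ft_force"])
for c in ["scene","top"]:
    p=bot.camera(c);W=cloud(p)
    if c=="scene": cv2.imwrite("pics/z.png",p["img"])
    r=bot.regions_of("tiara",p)[0];P=W[r["pixels"]];P=P[~np.isnan(P[:,0])];P=P[P[:,2]>.06]
    print(c,r["score"],np.round(np.percentile(P,1,axis=0),4),np.round(np.percentile(P,99,axis=0),4))
    for q in ["tin","bottle","spraycan","varnish"]:
        for r in bot.regions_of(q,p)[:2]:
            P=W[r["pixels"]];z=np.nanpercentile(P[:,2],95);Q=P[np.abs(P[:,2]-z)<.006]
            if len(Q): print(c,q,round(r["score"],2),np.round((Q.min(0)+Q.max(0))/2,3))
E
```

```text
[ 0.38366196 -0.21344736  0.2208471 ] [0.17202318 0.52192899 0.55395865]
scene 0.64 [0.3965 0.2417 0.0603] [0.526  0.3824 0.1417]
scene tin 0.73 [ 0.772 -0.285  0.014]
scene tin 0.69 [ 0.524 -0.091  0.075]
scene bottle 0.86 [0.525 0.013 0.1  ]
scene bottle 0.64 [0.403 0.313 0.131]
scene spraycan 0.79 [ 0.355 -0.079  0.131]
scene spraycan 0.62 [ 0.446 -0.041  0.13 ]
scene varnish 0.69 [ 0.457 -0.319  0.012]
top 0.68 [0.3896 0.2407 0.0607] [0.523  0.3821 0.1432]
top bottle 0.73 [0.525 0.012 0.099]
top spraycan 0.6 [ 0.444 -0.04   0.129]
top spraycan 0.59 [ 0.355 -0.079  0.13 ]
top varnish 0.57 [ 0.733 -0.131  0.173]
```

View pics/z.png

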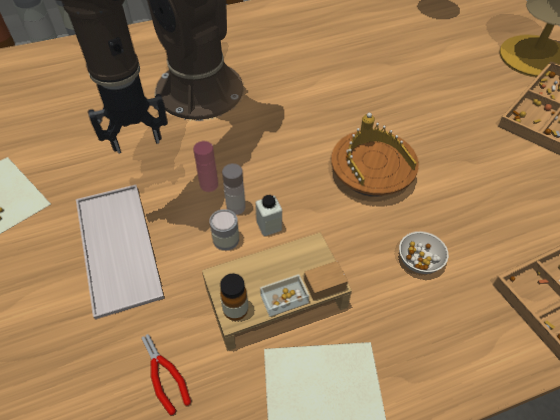

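The picture shows the tiara on the turntable (375,155), and the tin (224,228), the can (233,188) and the bottle (268,215) back on their spots. The tray is empty and the arm is clear.

```bash
python3 -c "
from workcell import bot
print(bot.sign_off())"
```

```text
the job is handed in; nothing more can be done
None
```

I handed the job in; by the last camera views the tiara stands within about 3 mm of the turntable's centre, and the tin, spray can and bottle are upright within about 3 mm of their starting spots (the hand-in returned no verdict).

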